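Fetch the chilled-goods logger from its slide-lid case

TASK

Slide the white lid out along its tracks until it is off the grey case and lies flat on the bench, right way up. Then lift out the temperature logger with the blue ends and lay it flat, display up, on the floor of the milky tote, in the free space beside the medicine cartons, and let go. Do not drop the lid or the logger, and leave the logger with the orange ends in the case and everything else where it stands.

Things in the scene. Friction and masses are not known exactly. Their poses are not given: they have to be found in the camera images.
- case: Grey case screwed to the bench, 190 long (x) x 140 wide (y) x 48 high; origin: centre of its underside. The lid leaves towards the case's +x. The long side walls (10 thick) and the -x end wall (6 thick) are 48 high; two screw tabs stick out 18 at the -x end. Each long wall has a groove for the lid, 6 deep, 36 to 43.5 above the bench, under a lip, so the lid cannot lift until it has slid out.
- exit (a point): Middle of the top of the case's low end wall, at its outer face, where the lid slides out: 95 ahead (+x) of the case's origin and 35.5 above the bench; the wall is 6 thick. Its axes are the case's. Beyond it the bench is bare for more than the lid's length.
- case_floor (a point): Centre of the black floor inside the case, 8 above the bench. Inside, the case is 178 (x) x 120 (y). Two pockets 4 deep, 46 (x) x 96 (y), centred 40 to the +x and 40 to the -x side of this point, hold the loggers; either logger may be in either pocket.
- lid: White lid, loose, 100 to 175 g, 183 long (x) x 129 wide (y) x 5 thick; origin: centre of its underside. Starts in the grooves, underside 36 above the bench, axes as the case's, 0 to 20 open (shut: origin at x = +3 of the case). Play 1.5 each side, 2.5 up and down; slides easily. Once 180 out it slopes from the low end wall down to the bench; pushed on past that wall it falls flat.
- ridge (a point): Middle of the rear (-x) upright face of the black push ridge on the lid: 49.5 behind the lid's centre, 42 ahead of its trailing edge, 47 above the bench at the start. The ridge is 80 wide (y), 10 thick (x), 12 high above the lid. Push it from behind towards +x; a narrow fingertip lets the lid swing as it leaves the tracks, two parted tips keep it straight. It sinks about 10 as the lid tips out.
- logger_blue: The wanted temperature logger: white box with blue end caps, display on top, 42 wide (x) x 92 long (y) x 24 thick (z), 80 to 130 g; origin: centre of its underside, z out of the display. It lies display up in a pocket, underside 4 and top 28 above the bench, its axes along the case's, with at least 27 free beside it in x for a finger.
- logger_orange: The other logger, the same but with orange end caps, in the other pocket. It stays there.
- tote: Open milky plastic picking tote, loose, 450 g, 230 long (x) x 165 wide (y) x 80 high, walls and floor 4 thick; origin: centre of its underside. Two cartons stand at its +x end.
- tote_space (a point): Middle of the free part of the tote's floor, on the floor: 28 to the -x side of the tote's centre, 4 above its underside; free floor about 160 (x) x 157 (y) around it; its axes are the tote's.
- medicine_1: Medicine carton with green band, 46 x 62 x 60 high, standing in the tote; origin: centre of its underside.
- medicine_2: Medicine carton with red band, 46 x 62 x 60 high, standing in the tote; origin: centre of its underside.
- parcel: Brown parcel 85 x 120 x 45 high on the bench beyond the case; origin: centre of its underside.
- tape: Dark grey weighted tape dispenser with roll, 150 long (x) x 62 wide x 124 high, on the bench to the robot's right; origin: centre of its underside.
Mind the look-alikes: they are no part of the job. There is more than one size of the lid; the one meant has the size given above.

How it is judged:
On the way, in this order (a step that is already met when the one before it is completed fails the run):
1. the lid is off the case and lies flat on the bench (height (world z) of lid between -0.006 and 0.006 m and angle between lid's own z axis and vertical below 0.06 rad), for 0.2 s.
2. the blue logger is lifted clear of the case (height (world z) of logger_blue above 0.055 m), for 0.2 s.
At the end, for the whole second after the job is handed in: The lid lies flat on the bench, right way up (underside within 6 mm of the bench, tilt under 0.06 rad). The blue logger lies inside the tote, flat on its floor and display up (underside within 6 mm of the floor, tilt under 0.1 rad), released, and both are at rest (all of step 1 and x of logger_blue in the frame of tote between -0.11 and 0.06 m and y of logger_blue in the frame of tote between -0.075 and 0.075 m and z of logger_blue in the frame of tote between 0 and 0.01 m and angle between logger_blue's own z axis and vertical below 0.1 rad and linear speed of each of logger_blue, lid below 0.02 m/s); the robot touches nothing.
It fails at once if the blue logger is dropped (faster than 0.7 m/s out of the fingers, a free fall of 25 mm) (linear speed of logger_blue above 0.7 m/s and contact force between the fingers and logger_blue below 0.1 N).
It fails at once if the lid is dropped or flung (faster than 1.0 m/s out of the fingers, a free fall of 50 mm) (linear speed of lid above 1 m/s and contact force between the fingers and lid below 0.1 N).
It fails at once if the orange logger is moved more than 20 mm (distance of logger_orange from where it was at the start of the episode above 0.02 m).
It fails at once if the tote or a carton in it is shoved more than 40 mm, or a carton knocked over (distance of any of tote, medicine_1, medicine_2 from where it was at the start of the episode above 0.04 m or angle between any of medicine_1, medicine_2's own z axis and vertical above 0.6 rad).
It fails at once if the parcel or the tape dispenser is moved more than 30 mm (distance of any of parcel, tape from where it was at the start of the episode above 0.03 m).
It also fails if it takes over 61 s, if anything falls off the work surface, if the arm or the gripper's body presses on something with over 40 N, if the wrist force passes 120 N, or if a joint passes its speed limit or range.

ROBOT

A 6-joint arm with a two-finger parallel gripper is mounted at the origin on the work surface. World frame = base frame: x ahead of the robot, y to its left, z up, the work surface at z = 0. Lengths are in m, angles in rad, forces in N, time in s.
With the tool pointing down it reaches from about 0.325 to 0.775 m from the base axis. Payload 5.5 kg.
Tool frame: the origin (TCP) lies at the very end of the fingers, on their centre line; the grasp point (between the pads) lies 19 mm behind it (bot.grip_depth is the distance from the TCP to the grasp point, in m); y points along the fingers, x is the direction in which the jaws open and shut, and the axes are right-handed (so a half turn about y gives the same grasp; the last joint's range is limited). The gripper opens to 88 mm and grips with 3 to 60 N. Pads are 20 mm wide; open, the fingers measure 115 mm over their backs; the gripper's body (75 mm by 178 mm) begins 61 mm behind the grasp point.
Start: joints at [-1.233, 0.091, 1.231, -0, 1.82, -0.057], TCP at [0.231, -0.554, 0.186] pointing down, gripper open.
Joint ranges: [-2.87, 2.87], [-0.86, 2.18], [0.17, 2.46], [-1.51, 4.65], [0.06, 2.69], [-2.65, 2.65]. Speed limits (rad/s): [2.57, 2.57, 3.01, 3.14, 3.14, 3.14].

INTERFACE

Orientations are given as [roll, pitch, yaw] about the fixed x, y, z axes, in that order (R = Rz(yaw) Ry(pitch) Rx(roll)).
In Python, from station import bot gives the robot as it stands.
- The arm moves only by the tool arm_command, never from a script. Its argument "plan" is a list of rows, each an object of numbers: "x", "y", "z": the shift along the tool's x, y, z in mm; "rx", "ry", "rz": the turn, a rotation vector about the tool's x, y, z in rad; "grip": the finger opening in mm, from 0 to 87.8. A call has exactly 10 rows; each row is the pose to reach, as a shift and turn from the pose commanded when the call began, along the tool's axes at that moment; what a row does not reach only later rows make up. A row lasts 1/10 s, in which the tool goes at most 50 mm and 8.59 degrees, less where a joint would pass 70% of its speed; a pose out of reach is approached as far as the arm can. A call with a gripper value outside its range is refused whole. The fingers move at their own pace and stop on an object; "squeeze" is the grip in N (left out, the last holds). Time passes only in rows, so rows that repeat a pose let the fingers close, or fill a call up. It gives the time, the measured TCP pose, the force and the opening at its end, in the units of the state.
- bot.sense(): the state, without advancing time (a new reading comes with each control period).
- bot.read_camera(name): name is "side" or "top"; returns a dict with "color" (480x640x3 uint8, red, green, blue), "z_map" (480x640 float32, m along the optical axis (not along the pixel's ray), 0 where there is no reading), "vertical_fov" (degrees; the focal length in pixels is half the picture's height over the tangent of half this angle, whatever the lens; pixels are square), "cx", "cy" (the principal point, pixels), "rvec" (rotation vector, rad) and "tvec" (3), from world to camera coordinates, as OpenCV has them. Camera axes: x right, y down, z forward; pixel columns grow to the right and rows downward; lengths in m; the calibration is good to about 2 mm. A picture is of the moment at which its call begins.
- bot.sign_off(): hands the job in, once; it reports no verdict.
The state is a dict: "time": time; "joints": joint angles; "qvel": joint speeds; "tau": joint torques, N m; "ee_pos": TCP position; "tcp_rot": TCP orientation; "force": force on the tool from outside, world axes, zero at the start; "wrist_torque": the same for the moment, N m; "grip_width": finger opening in m.
Only numpy, scipy, OpenCV 4.12 (cv2) and the standard library are available. Lean on these libraries where they do the work, as an engineer would, in place of code of your own. Each camera call takes 0.05 s, during which the arm holds its last target.

## Working session

There is one attempt and no reset: what is moved stays moved. The work goes in short steps, Python scripts to look and compute and a tool call to move; the robot and the scene stay as the last step left them, time stands still between calls to the robot, and variables do not carry over. Pictures are saved under pics/ and viewed, and the job is handed in when it is done.

Besides the shell and the picture viewer there is one more tool, called after ">>>" as name(argument=value, ...), one argument or row to a line, values as JSON. arm_command: Moves the arm, as the interface text tells. Its arguments: {"type":"object","properties":{"plan":{"type":"array"},"squeeze":{"type":"number"}},"required":["plan"]}

```bash
mkdir -p pics; ls; cat > h.py <<'E'
import numpy as np, cv2, pickle
from station import bot
def snap(n,f):
    c=bot.read_camera(n); cv2.imwrite(f'pics/{f}.png',c['color'][:,:,::-1]); pickle.dump(c,open(f'pics/{f}.pkl','wb')); return c
def load(f): return pickle.load(open(f'pics/{f}.pkl','rb'))
def cam(c):
    f=240/np.tan(np.radians(c['vertical_fov'])/2)
    R=cv2.Rodrigues(np.array(c['rvec'],float))[0]; return f,R,np.array(c['tvec'],float).ravel()
def pt(c,u,v,z=None):
    "world point at pixel; z=None uses depth else plane"
    f,R,t=cam(c); d=np.array([(u-c['cx'])/f,(v-c['cy'])/f,1.])
    if z is None:
        u0,v0=int(round(u)),int(round(v)); s=c['z_map'][v0-1:v0+2,u0-1:u0+2]; s=s[s>0]
        return R.T@(d*np.median(s)-t) if len(s) else None
    o=-R.T@t; w=R.T@d; return o+w*(z-o[2])/w[2]
def px(c,p):
    f,R,t=cam(c); q=R@np.array(p)+t; return np.array([c['cx']+f*q[0]/q[2],c['cy']+f*q[1]/q[2]])
def cloud(c):
    f,R,t=cam(c); v,u=np.mgrid[:480,:640]; Z=c['z_map']
    P=np.stack([(u-c['cx'])/f*Z,(v-c['cy'])/f*Z,Z],-1); W=(P-t)@R; W[Z==0]=np.nan; return W
E
python3 - <<'E'
from h import *
for n in('top','side'):
    c=snap(n,n+'0'); f,R,t=cam(c); print(n,f,c['cx'],c['cy'],-R.T@t,R[2],(c['z_map']==0).mean())
print(bot.sense())
E
```

```text
pics
top 621.3188441638997 326.55330852572206 243.634285798323 [ 0.16024745 -0.0525947   1.65882431] [ 0.19702248 -0.00883681 -0.98035914] 0.004104817708333333
side 490.6449051143047 317.3412685144506 239.4036406306605 [0.36692468 0.74056978 0.93623345] [ 0.10756411 -0.68482335 -0.72072667] 0.0037662760416666665
{'time': 0.1, 'joints': array([-1.23271129e+00,  9.17869126e-02,  1.23175638e+00, -3.03395419e-05,
        1.81979685e+00, -5.67176598e-02]), 'qvel': array([-0.00147932, -0.00176873, -0.00368612,  0.00013237,  0.00102322,
        0.0019025 ]), 'tau': array([ 2.96798280e-03, -4.47858238e+01, -4.07570028e+01,  7.01529114e-02,
        2.84749805e-02, -1.37634042e-04]), 'ee_pos': array([ 0.23064443, -0.55354178,  0.18452314]), 'tcp_rot': array([-1.57072664,  0.00174635, -1.17600102]), 'force': array([ 0.34094906, -0.21296364,  0.15242323]), 'wrist_torque': array([-0.02616235,  0.02998508,  0.00881482]), 'grip_width': 0.08735403055159732}
```

View pics/top0.png

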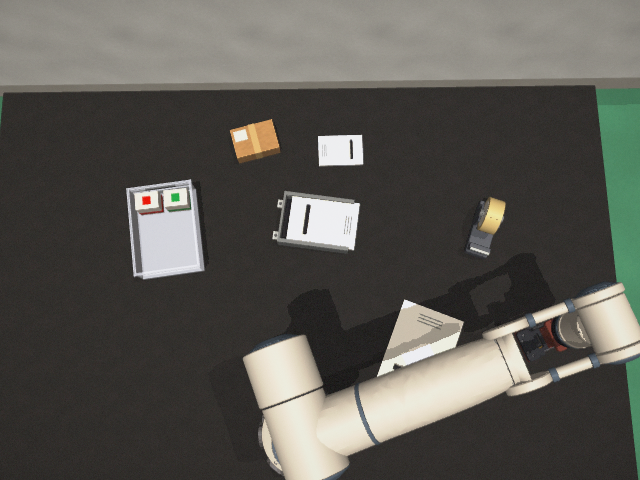

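View pics/side0.png

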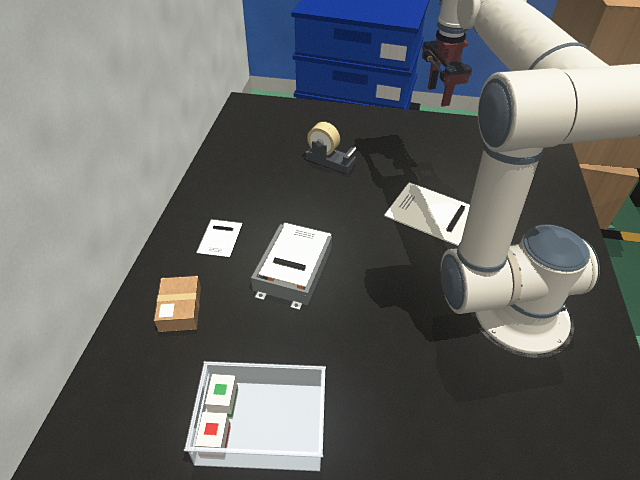

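```bash
python3 - <<'E'
from h import *
c=load('top0'); im=c['color'][:,:,::-1]
a=cv2.resize(im[180:262,262:372],None,fx=7,fy=7,interpolation=cv2.INTER_CUBIC); cv2.imwrite('pics/crA.png',a)
a=cv2.resize(im[170:290,115:215],None,fx=5,fy=5,interpolation=cv2.INTER_CUBIC); cv2.imwrite('pics/crB.png',a)
c=load('side0'); im=c['color'][:,:,::-1]
a=cv2.resize(im[215:315,240:345],None,fx=6,fy=6,interpolation=cv2.INTER_CUBIC); cv2.imwrite('pics/crC.png',a)
E
```

```text
(no output)
```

View pics/crA.png

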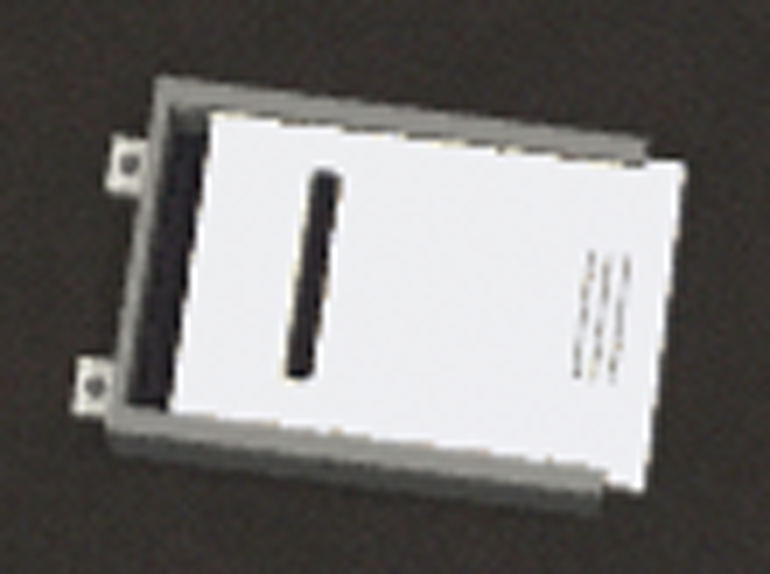

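View pics/crB.png

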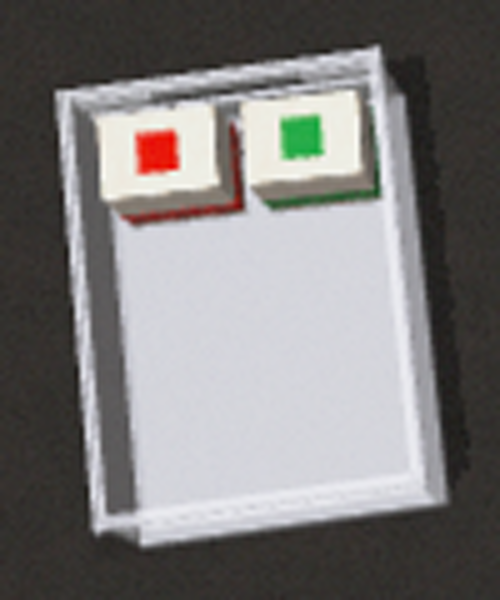

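View pics/crC.png

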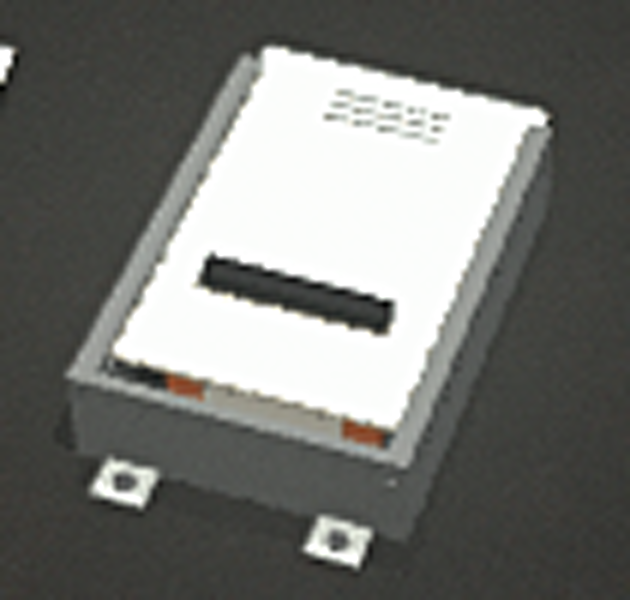

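Crop A: case rim corners at about (158,78), (108,425) at the −x end and (650,140), (605,485) at the +x end. The ridge's rear edge runs (315,172)–(287,377). Crop C shows orange caps in the −x pocket, so blue is in the +x pocket. Crop B: tote rim corners at (58,90), (378,48), (445,500), (95,530).

```bash
python3 - <<'E'
from h import *
c=load('top0'); s=load('side0')
A=lambda u,v,z:pt(c,262+(u+.5)/7-.5,180+(v+.5)/7-.5,z)
B=lambda u,v,z:pt(c,115+(u+.5)/5-.5,170+(v+.5)/5-.5,z)
C=lambda u,v,z:pt(s,240+(u+.5)/6-.5,215+(v+.5)/6-.5,z)
def fit(P,Q):
    P=np.array(P)[:,:2];Q=np.array(Q);pc,qc=P.mean(0),Q.mean(0)
    H=(Q-qc).T@(P-pc);a=np.arctan2(H[0,1]-H[1,0],H[0,0]+H[1,1])
    R=np.array([[np.cos(a),-np.sin(a)],[np.sin(a),np.cos(a)]]);t=pc-R@qc
    print('pose',t,'yaw',a,'res mm',((Q@R.T+t-P)*1000).round(1).tolist());return t,a
q=[(-.095,.07),(-.095,-.07),(.095,.07),(.095,-.07)]
print('case top');fit([A(158,78,.048),A(108,425,.048),A(650,140,.048),A(605,480,.048)],q)
print('case side'); fit([C(68,378,.048),C(402,465,.048),C(247,55,.048),C(550,128,.048)],q)
l=[(-.0915,.0645),(.0915,.0645),(.0915,-.0645)]
print('lid');fit([A(210,113,.041),A(686,162,.041),A(645,492,.041)],l)
fit([C(112,358,.041),C(265,45,.041),C(550,115,.041)],l)
for p in(A(315,172,.053),A(287,377,.053),C(200,285,.048),C(385,330,.048)):print('ridge',p)
T=[(.115,.0825),(.115,-.0825),(-.115,-.0825),(-.115,.0825)]
print('tote');fit([B(58,90,.08),B(378,48,.08),B(445,500,.08),B(95,530,.08)],T)
fit([pt(s,*p,.08) for p in[(186,452),(203,363),(326,367),(323,457)]],T)
W=cloud(c)
for u,v in[(318,230),(335,205),(170,245),(155,250)]:print(W[v,u])
E
```

```text
case top
pose [ 0.55005963 -0.03973734] yaw -1.7102211188117387 res mm [[1.7, 0.0], [-1.0, 0.2], [2.7, 0.3], [-3.4, -0.5]]
case side
pose [ 0.54907346 -0.03826134] yaw -1.722063802339567 res mm [[1.2, -0.7], [-1.7, 1.3], [1.9, -0.6], [-1.3, 0.1]]
lid
pose [ 0.5434641  -0.05755657] yaw -1.7006522086168647 res mm [[0.7, -0.2], [-0.9, 1.2], [0.2, -1.0]]
pose [ 0.5444426  -0.05540881] yaw -1.7002589109904862 res mm [[1.1, -0.4], [-1.0, 2.1], [-0.1, -1.6]]
ridge [ 0.59130123 -0.01545224  0.053     ]
ridge [ 0.51144009 -0.00409871  0.053     ]
ridge [ 0.5919377  -0.01002735  0.048     ]
ridge [5.14683436e-01 1.57859143e-04 4.80000000e-02]
tote
pose [0.52707918 0.35697763] yaw 0.13013765082065 res mm [[-5.6, -4.9], [-4.8, -0.7], [9.5, 10.3], [0.9, -4.7]]
pose [0.52761618 0.36249947] yaw 0.138147791928859 res mm [[-1.2, -2.2], [-5.1, 1.7], [4.0, 2.7], [2.4, -2.3]]
[ 0.52175171 -0.04498161  0.04574448]
[ 0.5914497  -0.09163729  0.0394245 ]
[0.4952875  0.35691124 0.00439872]
[0.4815662  0.39624715 0.00708326]
```

```bash
cat >> h.py <<'E'
from scipy.spatial.transform import Rotation as Ro
CP=np.array([.5495,-.0388]); CY=-1.708
def case(x,y,z): 
    a=CY; return np.array([CP[0]+np.cos(a)*x-np.sin(a)*y, CP[1]+np.sin(a)*x+np.cos(a)*y, z])
def go(p,yaw):
    s=bot.sense(); R=Ro.from_euler('xyz',s['tcp_rot']); T=Ro.from_euler('xyz',[-np.pi/2,0,yaw])
    print('t',s['time'],'at',s['ee_pos'].round(4),s['tcp_rot'].round(4),'F',s['force'].round(1),'w',s['grip_width'].round(4))
    print('shift mm',(R.inv().apply(np.array(p)-s['ee_pos'])*1000).round(1),'rot',(R.inv()*T).as_rotvec().round(4))
def draw(c,f,pts,crop,k):
    im=np.ascontiguousarray(c['color'][:,:,::-1]); x0,x1,y0,y1=crop; im=cv2.resize(im[y0:y1,x0:x1],None,fx=k,fy=k,interpolation=cv2.INTER_CUBIC)
    for L in pts:
        q=np.array([(px(c,p)-[x0,y0]+.5)*k for p in L]).round().astype(int); cv2.polylines(im,[q],True,(0,0,255),1)
    cv2.imwrite(f'pics/{f}.png',im)
E
python3 - <<'E'
from h import *
c=load('top0'); s=load('side0')
rect=[case(-.095,.07,.048),case(.095,.07,.048),case(.095,-.07,.048),case(-.095,-.07,.048)]
rx=.021-.0495
rd=[case(rx,.04,.053),case(rx+.01,.04,.053),case(rx+.01,-.04,.053),case(rx,-.04,.053)]
def tote(x,y,z,a=.134,o=(.527,.360)): return np.array([o[0]+np.cos(a)*x-np.sin(a)*y,o[1]+np.sin(a)*x+np.cos(a)*y,z])
tr=[tote(x,y,.08) for x,y in((.115,.0825),(.115,-.0825),(-.115,-.0825),(-.115,.0825))]
tb=[tote(x,y,.004) for x,y in((.111,.0785),(.111,-.0785),(-.111,-.0785),(-.111,.0785))]
draw(c,'o1',[rect,rd],(262,372,180,262),7); draw(s,'o2',[rect,rd],(240,345,215,315),6)
draw(c,'o3',[tr,tb],(115,215,170,290),5); draw(s,'o4',[tr,tb],(175,340,350,475),4)
W=cloud(c)
for n,(u,v) in dict(tape1=(498,203),tape2=(478,252),big1=(404,300),big2=(463,322)).items(): print(n,W[v,u])
print(case(.29,0,0),case(.29,-.065,0))
go(case(rx-.02,0,.1),CY+np.pi/2)
E
```

```text
tape1 [ 0.56965538 -0.50824595  0.11835509]
tape2 [ 0.45802728 -0.47028973  0.03408416]
big1 [ 0.33542525 -0.27078927  0.01169872]
big2 [ 0.27479814 -0.42413505  0.01249082]
[ 0.50983565 -0.32607468  0.        ] [ 0.4454465  -0.31718439  0.        ]Traceback (most recent call last):
  File "<stdin>", line 14, in <module>
  File "h.py", line 27, in go
    print('t',s['time'],'at',s['ee_pos'].round(4),s['tcp_rot'].round(4),'F',s['force'].round(1),'w',s['grip_width'].round(4))
                                                                                                    ^^^^^^^^^^^^^^^^^^^^^
AttributeError: 'float' object has no attribute 'round'
```

```bash
python3 -c "
import cv2,numpy as np
for p,q,o in(('o1','o2','m1'),('o3','o4','m2')):
    a=cv2.imread(f'pics/{p}.png');b=cv2.imread(f'pics/{q}.png');h=max(a.shape[0],b.shape[0])
    f=lambda i:cv2.copyMakeBorder(i,0,h-i.shape[0],0,0,0)
    m=np.hstack([f(a),f(b)]);print(m.shape);
    s=min(1,800/m.shape[1]); cv2.imwrite(f'pics/{o}.png',cv2.resize(m,None,fx=s,fy=s))
"
```

```text
(600, 1400, 3)
(600, 1160, 3)
```

View pics/m1.png

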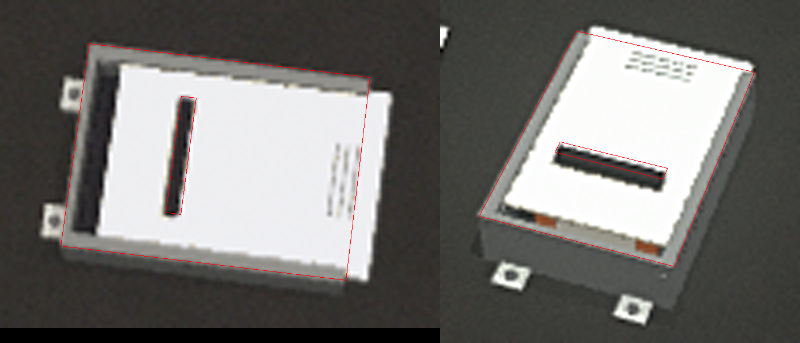

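View pics/m2.png

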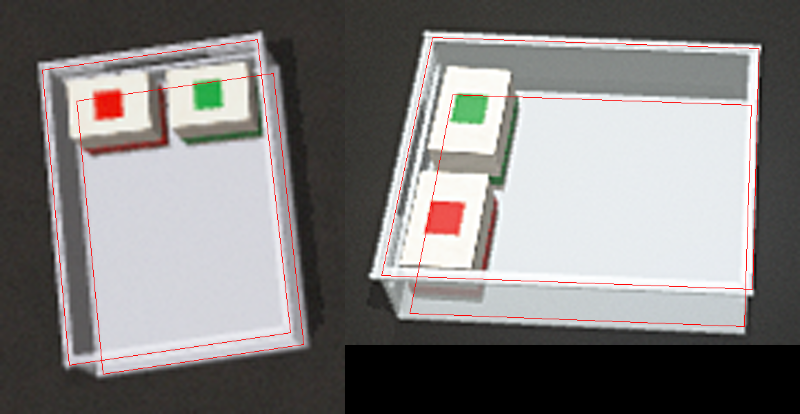

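The case and lid model overlays fit both views to 1–2 px. The tote fits to about 5 mm, which is enough. Moving to the approach pose.

```bash
sed -i "s/s\['grip_width'\].round(4)/round(float(s['grip_width']),4)/" h.py; python3 - <<'E'
from h import *
go(case(-.0285-.02,0,.1),CY+np.pi/2)
E
```

```text
t 0.1 at [ 0.2306 -0.5535  0.1845] [-1.5707  0.0017 -1.176 ] F [ 0.3 -0.2  0.2] w 0.0874
shift mm [-394.2   85.2  516.9] rot [-1.0000e-03 -1.0388e+00 -1.6000e-03]
```

>>> arm_command(
  plan=[
    {"x": -24,"z": 31,"ry": -0.1,"grip": 50},
    {"x": -48,"z": 62,"ry": -0.2,"grip": 50},
    {"x": -72,"z": 93,"ry": -0.3,"grip": 50},
    {"x": -96,"z": 125,"ry": -0.4,"grip": 50},
    {"x": -121,"z": 158,"ry": -0.5,"grip": 50},
    {"x": -148,"z": 193,"ry": -0.6,"grip": 50},
    {"x": -175,"z": 229,"ry": -0.7,"grip": 50},
    {"x": -202,"z": 264,"ry": -0.8,"grip": 50},
    {"x": -229,"z": 299,"ry": -0.9,"grip": 50},
    {"x": -256,"z": 334,"ry": -1.0,"grip": 50},
  ],
)

```text
$.plan[0]: bad value
```

```bash
python3 - <<'E'
from h import *
go(case(-.0285-.02,0,.1),CY+np.pi/2)
E
```

```text
t 0.1 at [ 0.2306 -0.5535  0.1845] [-1.5707  0.0017 -1.176 ] F [ 0.3 -0.2  0.2] w 0.0874
shift mm [-394.2   85.2  516.9] rot [-1.0000e-03 -1.0388e+00 -1.6000e-03]
```

>>> arm_command(
  plan=[
    {"x": -24,"y": 0,"z": 31,"rx": 0,"ry": -0.1,"rz": 0,"grip": 50},
    {"x": -48,"y": 0,"z": 62,"rx": 0,"ry": -0.2,"rz": 0,"grip": 50},
    {"x": -72,"y": 0,"z": 93,"rx": 0,"ry": -0.3,"rz": 0,"grip": 50},
    {"x": -96,"y": 0,"z": 125,"rx": 0,"ry": -0.4,"rz": 0,"grip": 50},
    {"x": -121,"y": 0,"z": 158,"rx": 0,"ry": -0.5,"rz": 0,"grip": 50},
    {"x": -148,"y": 0,"z": 193,"rx": 0,"ry": -0.6,"rz": 0,"grip": 50},
    {"x": -175,"y": 0,"z": 229,"rx": 0,"ry": -0.7,"rz": 0,"grip": 50},
    {"x": -202,"y": 0,"z": 264,"rx": 0,"ry": -0.8,"rz": 0,"grip": 50},
    {"x": -229,"y": 0,"z": 299,"rx": 0,"ry": -0.9,"rz": 0,"grip": 50},
    {"x": -256,"y": 0,"z": 334,"rx": 0,"ry": -1.0,"rz": 0,"grip": 50},
  ],
)

```text
time: 1.1
ee_pos: [0.441, -0.1873, 0.1852]
tcp_rot: [-1.571, 0.0, -0.172]
force: [0.8, -1.2, -0.5]
grip_width: 0.05
```

```bash
python3 - <<'E'
from h import *
go(case(-.0285-.02,0,.1),CY+np.pi/2)
E
```

```text
t 1.1 at [ 0.441  -0.1873  0.1852] [-1.5707e+00  3.0000e-04 -1.7200e-01] F [ 0.8 -1.2 -0.5] w 0.05
shift mm [ 79.8  85.2 213.4] rot [-0.0001 -0.0348 -0.0003]
```

>>> arm_command(
  plan=[
    {"x": 14,"y": 0,"z": 37,"rx": 0,"ry": -0.018,"rz": 0,"grip": 50},
    {"x": 28,"y": 0,"z": 75,"rx": 0,"ry": -0.035,"rz": 0,"grip": 50},
    {"x": 42,"y": 0,"z": 113,"rx": 0,"ry": -0.035,"rz": 0,"grip": 50},
    {"x": 56,"y": 0,"z": 151,"rx": 0,"ry": -0.035,"rz": 0,"grip": 50},
    {"x": 70,"y": 15,"z": 188,"rx": 0,"ry": -0.035,"rz": 0,"grip": 50},
    {"x": 78,"y": 35,"z": 210,"rx": 0,"ry": -0.035,"rz": 0,"grip": 50},
    {"x": 80,"y": 60,"z": 215,"rx": 0,"ry": -0.035,"rz": 0,"grip": 50},
    {"x": 80,"y": 85,"z": 215,"rx": 0,"ry": -0.035,"rz": 0,"grip": 50},
    {"x": 80,"y": 105,"z": 215,"rx": 0,"ry": -0.035,"rz": 0,"grip": 50},
    {"x": 80,"y": 105,"z": 215,"rx": 0,"ry": -0.035,"rz": 0,"grip": 50},
  ],
)

```text
time: 2.1
ee_pos: [0.5547, 0.0089, 0.0763]
tcp_rot: [-1.572, 0.007, -0.141]
force: [-1.0, 0.3, -0.6]
grip_width: 0.0499
```

```bash
python3 - <<'E'
from h import *
go(case(-.0285-.02,0,.045),CY+np.pi/2)
c=snap('side','s1'); im=cv2.resize(c['color'][170:330,220:380,::-1],None,fx=3.7,fy=3.7,interpolation=cv2.INTER_CUBIC);cv2.imwrite('pics/s1c.png',im)
E
```

```text
t 2.1 at [0.5547 0.0089 0.0763] [-1.5715  0.0073 -0.1407] F [-1.   0.3 -0.6] w 0.0499
shift mm [ 1.6 31.3  0.6] rot [ 0.0007 -0.0035 -0.0073]
```

View pics/s1c.png

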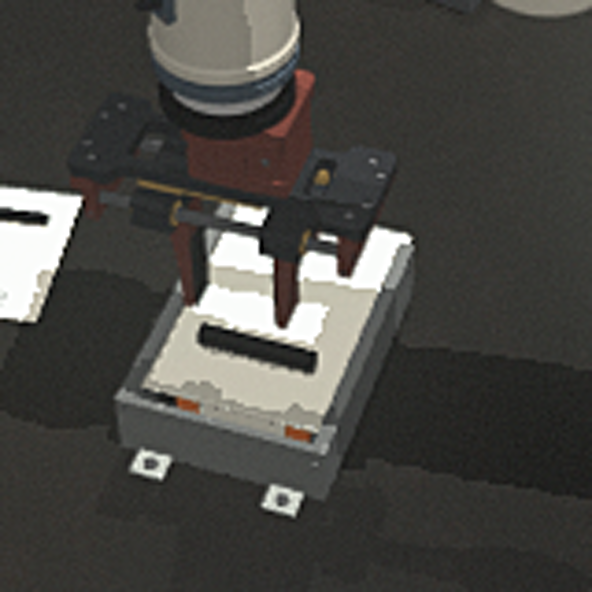

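```bash
python3 - <<'E'
from h import *
c=load('s1'); s=bot.sense(); R=Ro.from_euler('xyz',s['tcp_rot']).as_matrix()
for d in(-.025,.025): print((px(c,s['ee_pos']+R[:,0]*d)-[220,170])*3.7)
E
```

```text
[280.23053065 347.50821852]
[205.39346622 329.0091661 ]
```

```bash
python3 - <<'E'
from h import *
c=load('s1'); W=cloud(c); s=bot.sense(); print(s['ee_pos'])
m=(W[...,2]>.06)&(W[...,2]<.12)&(abs(W[...,0]-.55)<.1)&(abs(W[...,1])<.1)
v,u=np.where(m); P=W[m]; 
for a,b in zip(*[np.c_[u,v],P]):
    if b[2]<.085: print(a,((a-[220,170])*3.7).round(),b.round(4))
E
```

```text
[0.55573104 0.0086759  0.07864493]
```

```bash
python3 - <<'E'
from h import *
print(bot.sense()['ee_pos'])
c=snap('side','s2'); c2=snap('top','t2'); W=cloud(c)
for v in range(236,264,2): print(v,[W[v,u].round(3).tolist() for u in (293,296,298)])
for d,n in((c,'s2c'),(c2,'t2c')):
    im=d['color'][170:330,220:380,::-1] if n=='s2c' else d['color'][160:280,250:410,::-1]
    cv2.imwrite(f'pics/{n}.png',cv2.resize(im,None,fx=5,fy=5,interpolation=cv2.INTER_CUBIC)[:600])
E
```

```text
[0.55573104 0.0086759  0.07864493]
236 [[0.527, 0.048, 0.209], [0.521, 0.048, 0.209], [0.516, 0.048, 0.211]]
238 [[0.527, 0.048, 0.202], [0.521, 0.048, 0.204], [0.516, 0.05, 0.206]]
240 [[0.533, 0.022, 0.168], [0.526, 0.024, 0.172], [0.521, 0.026, 0.175]]
242 [[0.532, 0.026, 0.167], [0.527, 0.022, 0.163], [0.522, 0.025, 0.167]]
244 [[0.534, 0.022, 0.155], [0.527, 0.023, 0.158], [0.521, 0.026, 0.162]]
246 [[0.533, 0.024, 0.151], [0.526, 0.025, 0.154], [0.522, 0.022, 0.151]]
248 [[0.556, -0.073, 0.038], [0.526, 0.024, 0.147], [0.523, 0.019, 0.141]]
250 [[0.554, -0.065, 0.039], [0.526, 0.026, 0.142], [0.523, 0.019, 0.135]]
252 [[0.553, -0.059, 0.039], [0.526, 0.027, 0.136], [0.524, 0.016, 0.126]]
254 [[0.551, -0.051, 0.04], [0.527, 0.026, 0.129], [0.524, 0.018, 0.121]]
256 [[0.55, -0.043, 0.042], [0.527, 0.023, 0.119], [0.538, -0.047, 0.04]]
258 [[0.549, -0.038, 0.04], [0.541, -0.038, 0.042], [0.536, -0.039, 0.041]]
260 [[0.547, -0.032, 0.04], [0.54, -0.034, 0.039], [0.536, -0.035, 0.039]]
262 [[0.543, -0.013, 0.055], [0.539, -0.027, 0.039], [0.534, -0.027, 0.041]]
```

View pics/s2c.png

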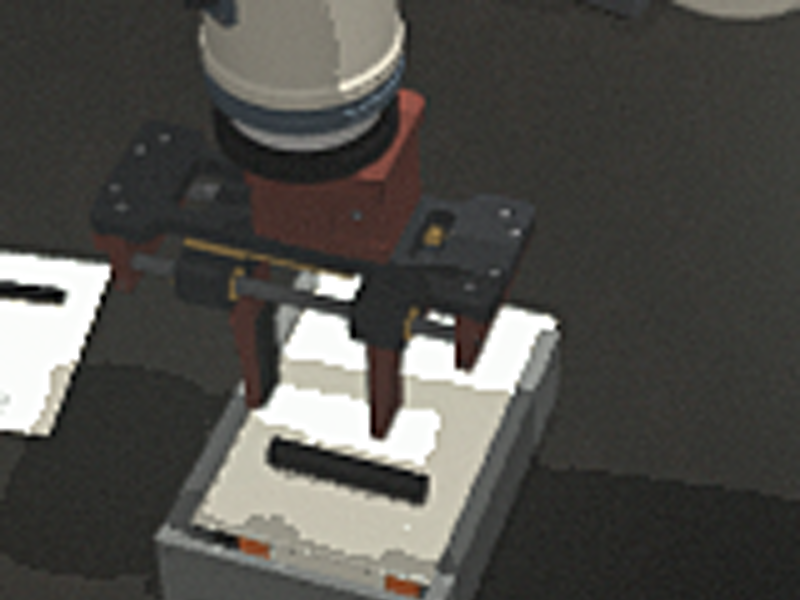

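View pics/t2c.png

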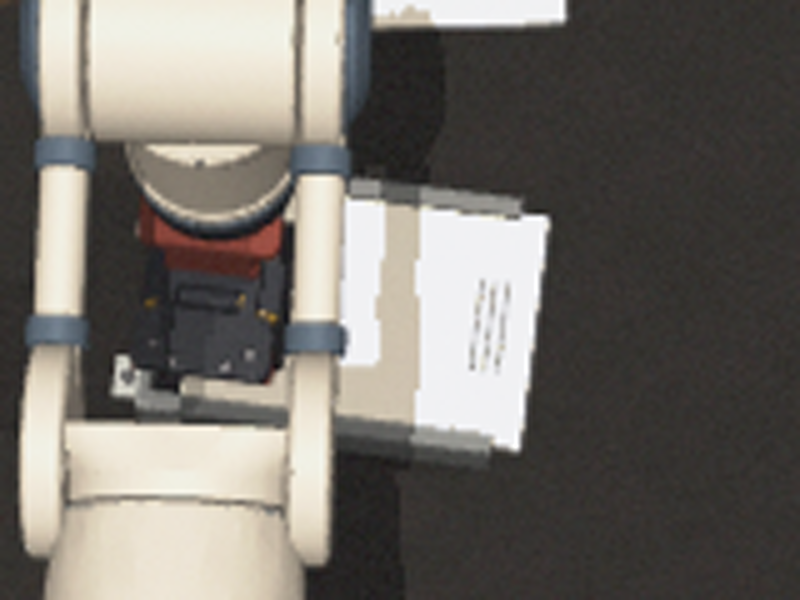

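```bash
python3 - <<'E'
from h import *
c=load('side0'); R=Ro.from_euler('xyz',[-1.5707,.0017,-1.176]).as_matrix(); p=np.array([.2306,-.5535,.1845])
for d in(-.044,.044): print(px(c,p+R[:,0]*d),[px(c,p+R[:,0]*d+[0,0,k]) for k in(.02,.04)])
W=cloud(c)
for u in range(428,476,3):
    col=[(v,W[v,u]) for v in range(30,115) if np.nanmin(np.abs(W[v,u]-p).max())<.15]
    if col: v,w=col[-1]; print(u,v,w.round(3))
im=c['color'][0:120,400:500,::-1]; cv2.imwrite('pics/g0.png',cv2.resize(im,None,fx=5,fy=5,interpolation=cv2.INTER_CUBIC))
E
```

```text
[441.96667115 115.74260293] [array([443.35732837, 109.47330487]), array([444.77757718, 103.07060334])]
[430.08753352  99.80485986] [array([431.3005323 ,  93.63532081]), array([432.53825859,  87.34001303])]
428 88 [ 0.26  -0.593  0.221]
431 88 [ 0.252 -0.592  0.223]
434 88 [ 0.243 -0.596  0.222]
437 79 [ 0.239 -0.602  0.247]
440 78 [ 0.243 -0.488  0.309]
443 105 [ 0.219 -0.501  0.225]
446 105 [ 0.211 -0.503  0.225]
449 105 [ 0.202 -0.511  0.221]
452 93 [ 0.202 -0.5    0.263]
455 84 [ 0.203 -0.477  0.302]
458 83 [ 0.196 -0.479  0.305]
461 83 [ 0.187 -0.485  0.302]
464 83 [ 0.18  -0.487  0.302]
467 82 [ 0.173 -0.486  0.306]
470 75 [ 0.17  -0.484  0.326]<stdin>:6: RuntimeWarning: All-NaN axis encountered
```

View pics/g0.png

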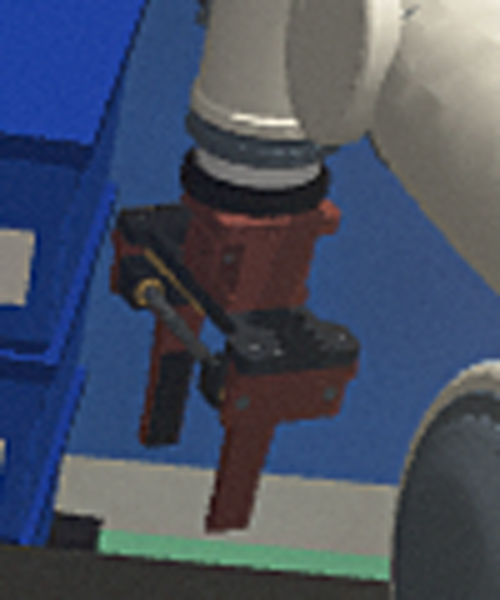

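The side picture and its depth put the visible fingertips at (282,325) and (190,303) in the crop. That is about 38 mm higher than the reported TCP, and the start picture shows the same. Horizontally they agree. I'll lower in stages and check.

>>> arm_command(
  plan=[
    {"x": 0,"y": 15,"z": 0,"rx": 0,"ry": 0,"rz": 0,"grip": 50},
    {"x": 0,"y": 30,"z": 0,"rx": 0,"ry": 0,"rz": 0,"grip": 50},
    {"x": 0,"y": 45,"z": 0,"rx": 0,"ry": 0,"rz": 0,"grip": 50},
    {"x": 0,"y": 52,"z": 0,"rx": 0,"ry": 0,"rz": 0,"grip": 50},
    {"x": 0,"y": 55,"z": 0,"rx": 0,"ry": 0,"rz": 0,"grip": 50},
    {"x": 0,"y": 58,"z": 0,"rx": 0,"ry": 0,"rz": 0,"grip": 50},
    {"x": 0,"y": 58,"z": 0,"rx": 0,"ry": 0,"rz": 0,"grip": 50},
    {"x": 0,"y": 58,"z": 0,"rx": 0,"ry": 0,"rz": 0,"grip": 50},
    {"x": 0,"y": 58,"z": 0,"rx": 0,"ry": 0,"rz": 0,"grip": 50},
    {"x": 0,"y": 58,"z": 0,"rx": 0,"ry": 0,"rz": 0,"grip": 50},
  ],
)

```text
time: 3.25
ee_pos: [0.5573, 0.0086, 0.023]
tcp_rot: [-1.571, -0.001, -0.141]
force: [-0.5, -0.1, -0.7]
grip_width: 0.0501
```

```bash
python3 - <<'E'
from h import *
c=snap('side','s3'); W=cloud(c)
go(case(-.0285-.02,0,.008),CY+np.pi/2)
im=c['color'][210:310,235:345,::-1]
cv2.imwrite('pics/s3c.png',cv2.resize(im,None,fx=6,fy=6,interpolation=cv2.INTER_CUBIC))
E
```

```text
t 3.3 at [0.5573 0.0086 0.0229] [-1.5707e+00 -6.0000e-04 -1.4100e-01] F [ 0.9 -0.5  0.2] w 0.0502
shift mm [-1.2 14.9  0.5] rot [-0.0001 -0.0038  0.0006]
```

View pics/s3c.png

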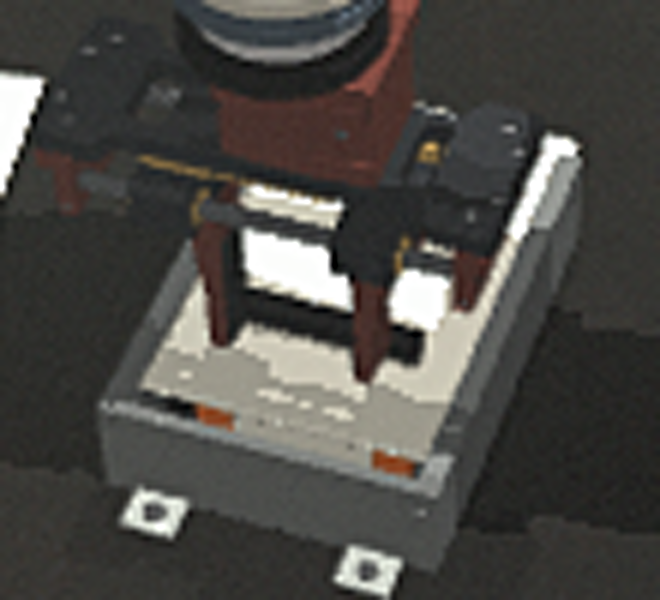

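```bash
python3 - <<'E'
from h import *
c=load('s3'); W=cloud(c)
for u in(295,297):
  for v in range(262,278): print(u,v,W[v,u].round(4),c['color'][v,u])
p=bot.sense()['ee_pos']; R=Ro.from_euler('xyz',bot.sense()['tcp_rot']).as_matrix()
for k in(.03,.034,.038,.042):print(k,[((px(c,p+R[:,0]*d+R[:,2]*.01+[0,0,k])-[235,210]+.5)*6).round() for d in(-.025,-.0385,.025,.0385)])
E
```

```text
295 262 [0.5295 0.0257 0.1009] [72 48 42]
295 263 [0.5302 0.023  0.0943] [73 50 44]
295 264 [0.5302 0.0233 0.0912] [71 47 43]
295 265 [0.5296 0.0262 0.0911] [75 51 47]
295 266 [0.5302 0.0241 0.0852] [74 49 43]
295 267 [0.5302 0.0245 0.0821] [73 49 42]
295 268 [0.5305 0.0233 0.0771] [72 46 43]
295 269 [0.5301 0.0255 0.0762] [70 46 42]
295 270 [0.5302 0.0254 0.0726] [70 47 40]
295 271 [0.5303 0.0253 0.0689] [65 40 35]
295 272 [0.5303 0.0255 0.0655] [57 30 26]
295 273 [0.5305 0.0253 0.0617] [74 59 54]
295 274 [0.5339 0.0107 0.0401] [215 213 194]
295 275 [0.5329 0.0155 0.0423] [212 208 190]
295 276 [0.5327 0.0168 0.0402] [204 201 182]
295 277 [0.5321 0.0194 0.0397] [151 149 136]
297 262 [0.525 0.025 0.101] [69 44 40]
297 263 [0.525  0.0254 0.0981] [68 47 41]
297 264 [0.5249 0.0261 0.0954] [70 50 44]
297 265 [0.5248 0.0271 0.0932] [60 41 34]
297 266 [0.5259 0.0225 0.0842] [59 42 37]
297 267 [0.5259 0.0226 0.0808] [59 42 37]
297 268 [0.5262 0.0215 0.0759] [61 43 40]
297 269 [0.5255 0.0249 0.0765] [58 40 36]
297 270 [0.5259 0.0237 0.0715] [58 39 35]
297 271 [0.5265 0.0213 0.065 ] [85 73 66]
297 272 [0.5258 0.0244 0.0652] [125 113 102]
297 273 [0.5297 0.0073 0.0406] [189 180 165]
297 274 [0.5291 0.0105 0.0408] [157 156 142]
297 275 [0.5282 0.0147 0.0423] [154 150 137]
297 276 [0.5278 0.0168 0.0412] [156 155 141]
297 277 [0.5272 0.02   0.0415] [156 153 140]
0.03 [array([356., 388.]), array([389., 396.]), array([236., 357.]), array([204., 349.])]
0.034 [array([356., 381.]), array([389., 390.]), array([236., 351.]), array([204., 342.])]
0.038 [array([356., 375.]), array([389., 383.]), array([235., 344.]), array([203., 336.])]
0.042 [array([356., 368.]), array([389., 376.]), array([235., 337.]), array([203., 329.])]
```

Reported TCP z is 0.023 m with no contact, and depth puts the tips at 0.060 m, so the true tip is about 37 mm above the reported TCP. The tips stand behind the ridge. Lowering 14 mm and pushing.

>>> arm_command(
  plan=[
    {"x": -1,"y": 7,"z": 0,"rx": 0,"ry": -0.003,"rz": 0,"grip": 50},
    {"x": -1,"y": 14,"z": 0,"rx": 0,"ry": -0.003,"rz": 0,"grip": 50},
    {"x": -1,"y": 14,"z": -4,"rx": 0,"ry": -0.003,"rz": 0,"grip": 50},
    {"x": -1,"y": 14,"z": -10,"rx": 0,"ry": -0.003,"rz": 0,"grip": 50},
    {"x": -1,"y": 14,"z": -18,"rx": 0,"ry": -0.003,"rz": 0,"grip": 50},
    {"x": -1,"y": 14,"z": -30,"rx": 0,"ry": -0.003,"rz": 0,"grip": 50},
    {"x": -1,"y": 14,"z": -45,"rx": 0,"ry": -0.003,"rz": 0,"grip": 50},
    {"x": -1,"y": 14,"z": -60,"rx": 0,"ry": -0.003,"rz": 0,"grip": 50},
    {"x": -1,"y": 14,"z": -75,"rx": 0,"ry": -0.003,"rz": 0,"grip": 50},
    {"x": -1,"y": 14,"z": -90,"rx": 0,"ry": -0.003,"rz": 0,"grip": 50},
  ],
)

```text
time: 4.3
ee_pos: [0.5432, -0.0819, 0.0087]
tcp_rot: [-1.571, -0.0, -0.139]
force: [0.1, 0.9, 0.6]
grip_width: 0.0502
```

```bash
python3 - <<'E'
from h import *
c=snap('side','s4'); t=snap('top','t4')
go(case(.130,0,.008),CY+np.pi/2)
cv2.imwrite('pics/s4c.png',cv2.resize(c['color'][180:320,220:380,::-1],None,fx=5,fy=4.2857,interpolation=cv2.INTER_CUBIC))
E
```

```text
t 4.4 at [ 0.5431 -0.0828  0.0087] [-1.5716e+00 -2.0000e-04 -1.4050e-01] F [-0.3  0.7  1. ] w 0.05
shift mm [  0.6   0.7 -85.6] rot [ 0.0009 -0.0033  0.0002]
```

View pics/s4c.png

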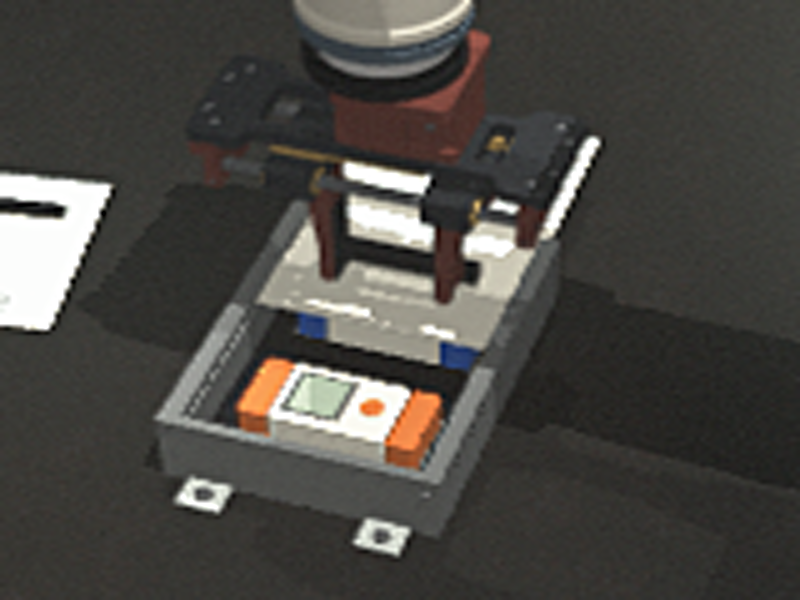

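View pics/t4.png

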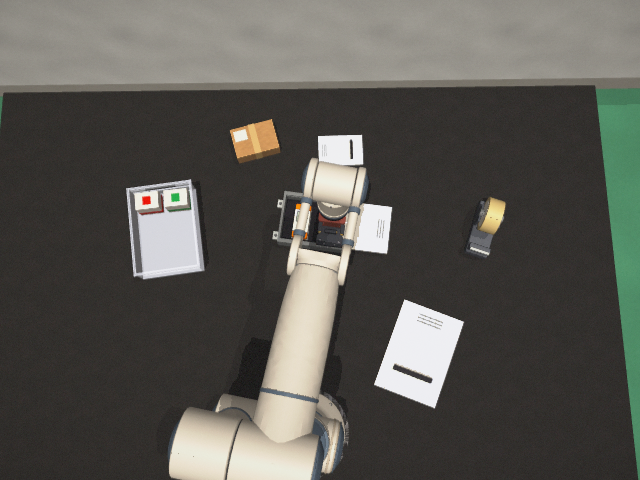

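The lid is about half out and straight; the orange logger is fully in view and undisturbed, and the blue caps show under the lid's edge. Pushing on, lowering slightly near the end.

>>> arm_command(
  plan=[
    {"x": 0,"y": 0,"z": -13,"rx": 0,"ry": -0.003,"rz": 0,"grip": 50},
    {"x": 0,"y": 0,"z": -26,"rx": 0,"ry": -0.003,"rz": 0,"grip": 50},
    {"x": 0,"y": 0,"z": -39,"rx": 0,"ry": -0.003,"rz": 0,"grip": 50},
    {"x": 0,"y": 0,"z": -50,"rx": 0,"ry": -0.003,"rz": 0,"grip": 50},
    {"x": 0,"y": 0,"z": -58,"rx": 0,"ry": -0.003,"rz": 0,"grip": 50},
    {"x": 0,"y": 1,"z": -63,"rx": 0,"ry": -0.003,"rz": 0,"grip": 50},
    {"x": 0,"y": 2,"z": -67,"rx": 0,"ry": -0.003,"rz": 0,"grip": 50},
    {"x": 0,"y": 3,"z": -70,"rx": 0,"ry": -0.003,"rz": 0,"grip": 50},
    {"x": 0,"y": 4,"z": -73,"rx": 0,"ry": -0.003,"rz": 0,"grip": 50},
    {"x": 0,"y": 4,"z": -75,"rx": 0,"ry": -0.003,"rz": 0,"grip": 50},
  ],
)

```text
time: 5.4
ee_pos: [0.5333, -0.1548, 0.0048]
tcp_rot: [-1.571, -0.001, -0.135]
force: [0.6, 2.2, 0.6]
grip_width: 0.0501
```

```bash
python3 - <<'E'
from h import *
c=snap('side','s5')
go(case(.150,0,.000),CY+np.pi/2)
cv2.imwrite('pics/s5c.png',cv2.resize(c['color'][150:310,240:400,::-1],None,fx=3.75,fy=3.75,interpolation=cv2.INTER_CUBIC))
E
```

```text
t 5.45 at [ 0.533  -0.1554  0.0047] [-1.572e+00 -1.000e-04 -1.350e-01] F [ 0.5  0.5 -0.5] w 0.0508
shift mm [  0.3   4.8 -32.3] rot [0.0012 0.0022 0.0001]
```

View pics/s5c.png

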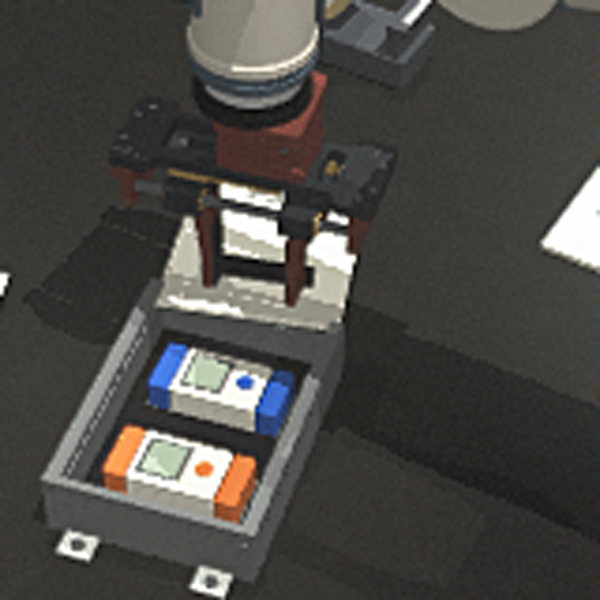

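>>> arm_command(
  plan=[
    {"x": 0,"y": 0,"z": -3,"rx": 0,"ry": 0,"rz": 0,"grip": 50},
    {"x": 0,"y": 0,"z": -6,"rx": 0,"ry": 0,"rz": 0,"grip": 50},
    {"x": 0,"y": 2,"z": -8,"rx": 0,"ry": 0,"rz": 0,"grip": 50},
    {"x": 0,"y": 3,"z": -10,"rx": 0,"ry": 0,"rz": 0,"grip": 50},
    {"x": 0,"y": 4,"z": -12,"rx": 0,"ry": 0,"rz": 0,"grip": 50},
    {"x": 0,"y": 4,"z": -16,"rx": 0,"ry": 0,"rz": 0,"grip": 50},
    {"x": 0,"y": 4,"z": -21,"rx": 0,"ry": 0,"rz": 0,"grip": 50},
    {"x": 0,"y": 4,"z": -26,"rx": 0,"ry": 0,"rz": 0,"grip": 50},
    {"x": 0,"y": 4,"z": -30,"rx": 0,"ry": 0,"rz": 0,"grip": 50},
    {"x": 0,"y": 4,"z": -34,"rx": 0,"ry": 0,"rz": 0,"grip": 50},
  ],
)

```text
time: 6.45
ee_pos: [0.5284, -0.1889, 0.0005]
tcp_rot: [-1.571, 0.0, -0.135]
force: [0.8, 0.3, 0.3]
grip_width: 0.0501
```

```bash
python3 - <<'E'
from h import *
c=snap('side','s6'); t=snap('top','t6')
go(case(.150,0,.000),CY+np.pi/2)
cv2.imwrite('pics/s6c.png',cv2.resize(c['color'][150:310,240:400,::-1],None,fx=3.75,fy=3.75,interpolation=cv2.INTER_CUBIC))
W=cloud(t)
for x in range(355,425,8): print(x,W[228,x].round(3))
E
```

```text
t 6.55 at [ 5.284e-01 -1.890e-01  5.000e-04] [-1.571  -0.     -0.1357] F [ 0.4 -0.1  0.1] w 0.05
shift mm [0.4 0.5 1.7] rot [0.0002 0.0015 0.    ]
355 [ 0.534 -0.146  0.007]
363 [ 0.506 -0.159  0.133]
371 [ 0.489 -0.173  0.204]
379 [ 0.488 -0.192  0.207]
387 [ 0.487 -0.211  0.212]
395 [ 0.444 -0.206  0.402]
403 [ 0.533 -0.277  0.007]
411 [ 0.532 -0.298  0.008]
419 [ 0.533 -0.321  0.004]
```

View pics/s6c.png

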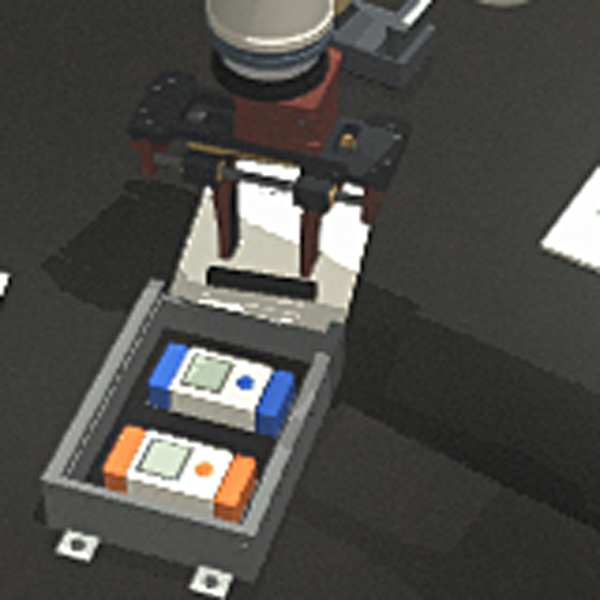

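View pics/t6.png

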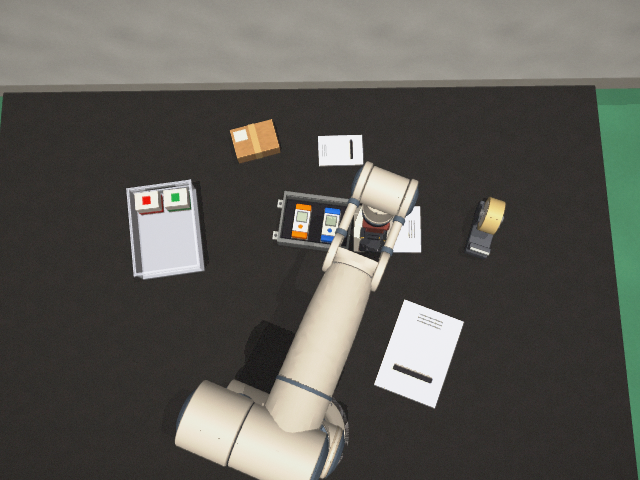

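The lid now lies flat: its top is at 4–7 mm along its length, and it is clear of the case wall in the side crop. The blue logger is in full view at (331,225) in the top picture. Raising while I measure it.

```bash
python3 - <<'E'
from h import *
c=load('side6' if 0 else 's6'); t=load('t6')
def L(x,y,h): return [case(x-.021,y+.046,h),case(x+.021,y+.046,h),case(x+.021,y-.046,h),case(x-.021,y-.046,h)]
draw(c,'o5',[L(.04,0,.028)],(255,345,220,290),6.5); draw(t,'o6',[L(.04,0,.028)],(285,365,185,260),7)
go(case(.04,0,.08),1.434)
E
```

```text
t 6.55 at [ 5.284e-01 -1.890e-01  5.000e-04] [-1.571  -0.     -0.1357] F [ 0.4 -0.1  0.1] w 0.05
shift mm [  0.5 -79.5 111.6] rot [ 1.0000e-04 -1.5697e+00 -1.0000e-04]
```

View pics/o5.png

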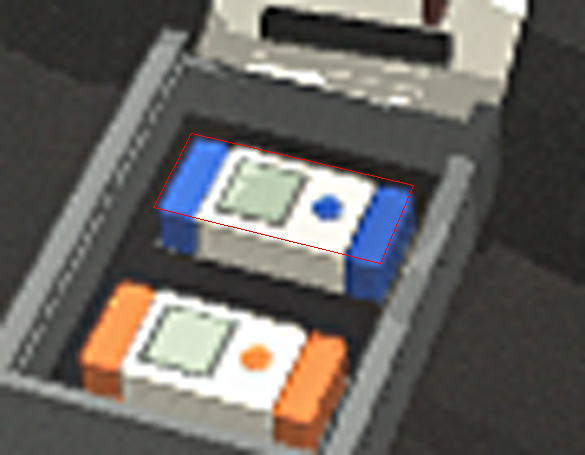

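View pics/o6.png

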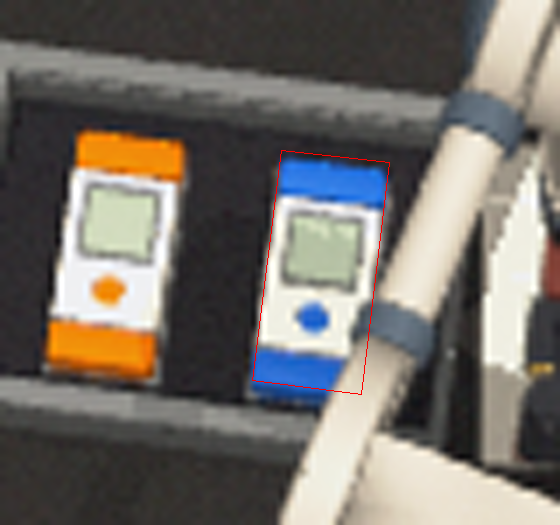

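>>> arm_command(
  plan=[
    {"x": 0,"y": -20,"z": 0,"rx": 0,"ry": 0,"rz": 0,"grip": 58},
    {"x": 0,"y": -45,"z": 0,"rx": 0,"ry": -0.14,"rz": 0,"grip": 58},
    {"x": 0,"y": -70,"z": 10,"rx": 0,"ry": -0.28,"rz": 0,"grip": 58},
    {"x": 0,"y": -80,"z": 25,"rx": 0,"ry": -0.42,"rz": 0,"grip": 58},
    {"x": 0,"y": -80,"z": 45,"rx": 0,"ry": -0.56,"rz": 0,"grip": 58},
    {"x": 0,"y": -80,"z": 65,"rx": 0,"ry": -0.7,"rz": 0,"grip": 58},
    {"x": 0,"y": -80,"z": 82,"rx": 0,"ry": -0.84,"rz": 0,"grip": 58},
    {"x": 0,"y": -80,"z": 97,"rx": 0,"ry": -0.98,"rz": 0,"grip": 58},
    {"x": 0,"y": -80,"z": 107,"rx": 0,"ry": -1.12,"rz": 0,"grip": 58},
    {"x": 0,"y": -80,"z": 111,"rx": 0,"ry": -1.26,"rz": 0,"grip": 58},
  ],
)

```text
time: 7.55
ee_pos: [0.5436, -0.0772, 0.0806]
tcp_rot: [-1.571, -0.0, 1.132]
force: [-0.6, -0.4, -0.2]
grip_width: 0.0578
```

```bash
python3 - <<'E'
from h import *
go(case(.0395,-.0015,.08),1.434)
E
```

```text
t 7.55 at [ 0.5436 -0.0772  0.0806] [-1.5708e+00 -4.0000e-04  1.1321e+00] F [-0.6 -0.4 -0.2] w 0.0578
shift mm [-0.9  0.6  0.6] rot [ 0.     -0.3019  0.0004]
```

>>> arm_command(
  plan=[
    {"x": -1,"y": 0,"z": 1,"rx": 0,"ry": -0.14,"rz": 0,"grip": 58},
    {"x": -1,"y": 5,"z": 1,"rx": 0,"ry": -0.28,"rz": 0,"grip": 58},
    {"x": -1,"y": 15,"z": 1,"rx": 0,"ry": -0.302,"rz": 0,"grip": 58},
    {"x": -1,"y": 30,"z": 1,"rx": 0,"ry": -0.302,"rz": 0,"grip": 58},
    {"x": -1,"y": 45,"z": 1,"rx": 0,"ry": -0.302,"rz": 0,"grip": 58},
    {"x": -1,"y": 55,"z": 1,"rx": 0,"ry": -0.302,"rz": 0,"grip": 58},
    {"x": -1,"y": 60,"z": 1,"rx": 0,"ry": -0.302,"rz": 0,"grip": 58},
    {"x": -1,"y": 60,"z": 1,"rx": 0,"ry": -0.302,"rz": 0,"grip": 58},
    {"x": -1,"y": 60,"z": 1,"rx": 0,"ry": -0.302,"rz": 0,"grip": 58},
    {"x": -1,"y": 60,"z": 1,"rx": 0,"ry": -0.302,"rz": 0,"grip": 58},
  ],
)

```text
time: 8.55
ee_pos: [0.5427, -0.079, 0.0214]
tcp_rot: [-1.572, 0.0, 1.427]
force: [-0.7, -1.0, -0.4]
grip_width: 0.0584
```

```bash
python3 - <<'E'
from h import *
c=snap('side','s7')
go(case(.0395,-.0015,-.025),1.434)
cv2.imwrite('pics/s7c.png',cv2.resize(c['color'][190:310,230:360,::-1],None,fx=5,fy=5,interpolation=cv2.INTER_CUBIC))
E
```

```text
t 8.6 at [ 0.5427 -0.079   0.0214] [-1.5723e+00  1.0000e-04  1.4268e+00] F [-0.7 -0.1 -1.2] w 0.0577
shift mm [ 1.2 46.4  0.3] rot [ 0.0015 -0.0072 -0.0001]
```

View pics/s7c.png

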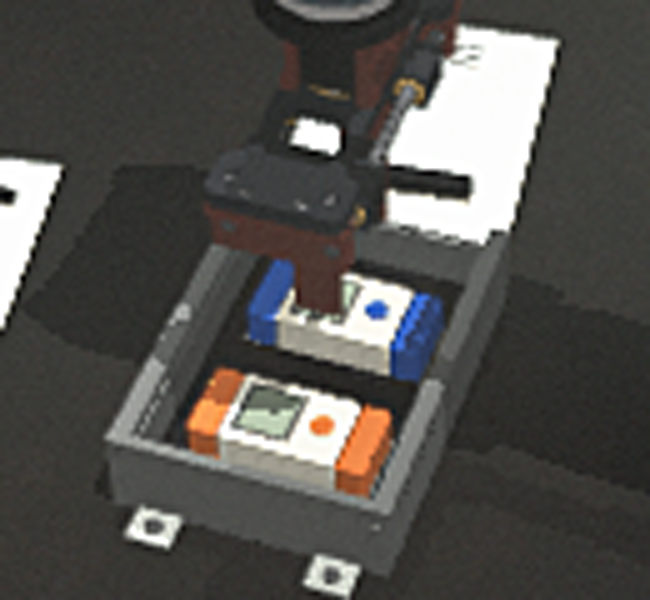

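```bash
python3 - <<'E'
from h import *
c=load('s7'); s=bot.sense(); p=s['ee_pos']; R=Ro.from_euler('xyz',s['tcp_rot']).as_matrix()
print([((px(c,p+R[:,0]*.0425+R[:,2]*d+[0,0,.037])-[230,190]+.5)*5).round() for d in(-.01,.01)])
W=cloud(c)
for u in(290,293,296):print([W[v,u].round(3) for v in(249,250,251)])
E
```

```text
[array([296., 314.]), array([335., 324.])]
[array([ 0.556, -0.042,  0.067]), array([ 0.557, -0.044,  0.061]), array([ 0.556, -0.041,  0.061])]
[array([ 0.549, -0.042,  0.069]), array([ 0.548, -0.04 ,  0.067]), array([ 0.548, -0.039,  0.065])]
[array([ 0.541, -0.038,  0.074]), array([ 0.54 , -0.037,  0.072]), array([ 0.541, -0.038,  0.067])]
```

Tips straddle the blue logger as predicted. Descending, then closing.

>>> arm_command(
  plan=[
    {"x": 1,"y": 10,"z": 0,"rx": 0,"ry": -0.006,"rz": 0,"grip": 58},
    {"x": 1,"y": 20,"z": 0,"rx": 0,"ry": -0.006,"rz": 0,"grip": 58},
    {"x": 1,"y": 30,"z": 0,"rx": 0,"ry": -0.006,"rz": 0,"grip": 58},
    {"x": 1,"y": 38,"z": 0,"rx": 0,"ry": -0.006,"rz": 0,"grip": 58},
    {"x": 1,"y": 43,"z": 0,"rx": 0,"ry": -0.006,"rz": 0,"grip": 58},
    {"x": 1,"y": 46,"z": 0,"rx": 0,"ry": -0.006,"rz": 0,"grip": 58},
    {"x": 1,"y": 46,"z": 0,"rx": 0,"ry": -0.006,"rz": 0,"grip": 58},
    {"x": 1,"y": 46,"z": 0,"rx": 0,"ry": -0.006,"rz": 0,"grip": 58},
    {"x": 1,"y": 46,"z": 0,"rx": 0,"ry": -0.006,"rz": 0,"grip": 58},
    {"x": 1,"y": 46,"z": 0,"rx": 0,"ry": -0.006,"rz": 0,"grip": 58},
  ],
)

```text
time: 9.6
ee_pos: [0.5426, -0.0779, -0.025]
tcp_rot: [-1.572, 0.0, 1.433]
force: [0.3, -0.3, -0.6]
grip_width: 0.0578
```

```bash
python3 - <<'E'
from h import *
c=snap('side','s8')
go(case(.0395,-.0015,-.025),1.434)
cv2.imwrite('pics/s8c.png',cv2.resize(c['color'][190:310,230:360,::-1],None,fx=5,fy=5,interpolation=cv2.INTER_CUBIC))
E
```

```text
t 9.65 at [ 0.5425 -0.0779 -0.0251] [-1.5715  0.      1.433 ] F [ 0.2 -0.1  0.3] w 0.0579
shift mm [ 0.2 -0.1 -0.1] rot [ 0.0007 -0.001  -0.    ]
```

View pics/s8c.png

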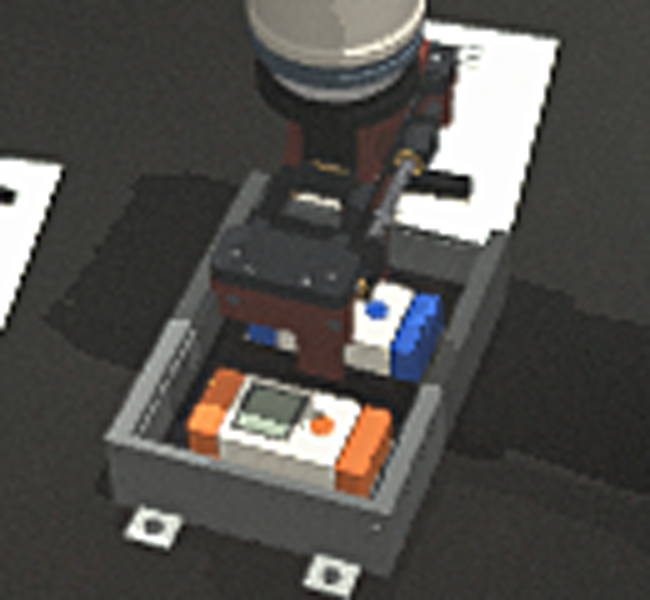

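```bash
python3 - <<'E'
from h import *
c=load('s8')
q=lambda p:((px(c,p)-[230,190]+.5)*5).round()
print('logger cornersB top',[q(case(.0185,y,.028)) for y in(.0445,-.0475)])
print('finger',[q(case(-.003,y-.0015,.013)) for y in(.01,-.01)])
W=cloud(c)
for u,v in((294,258),(292,262)):
    w=W[v,u]; d=w[:2]-CP; a=CY; print(w.round(4),'case',d@[np.cos(a),np.sin(a)],d@[-np.sin(a),np.cos(a)])
E
```

```text
logger cornersB top [array([245., 311.]), array([420., 353.])]
finger [array([299., 378.]), array([337., 388.])]
[ 0.5461 -0.0377  0.0412] case -0.0005913031225481071 -0.003517295499828948
[ 0.5516 -0.0381  0.0249] case -0.000972234483809596 0.001973973248634817
```

>>> arm_command(
  plan=[
    {"x": 0,"y": 2,"z": 0,"rx": 0,"ry": 0,"rz": 0,"grip": 58},
    {"x": 0,"y": 2,"z": 0,"rx": 0,"ry": 0,"rz": 0,"grip": 50},
    {"x": 0,"y": 2,"z": 0,"rx": 0,"ry": 0,"rz": 0,"grip": 46},
    {"x": 0,"y": 2,"z": 0,"rx": 0,"ry": 0,"rz": 0,"grip": 43},
    {"x": 0,"y": 2,"z": 0,"rx": 0,"ry": 0,"rz": 0,"grip": 38},
    {"x": 0,"y": 2,"z": 0,"rx": 0,"ry": 0,"rz": 0,"grip": 38},
    {"x": 0,"y": 2,"z": 0,"rx": 0,"ry": 0,"rz": 0,"grip": 38},
    {"x": 0,"y": 2,"z": 0,"rx": 0,"ry": 0,"rz": 0,"grip": 38},
    {"x": 0,"y": 2,"z": 0,"rx": 0,"ry": 0,"rz": 0,"grip": 38},
    {"x": 0,"y": 2,"z": 0,"rx": 0,"ry": 0,"rz": 0,"grip": 38},
  ],
  squeeze=25,
)

```text
time: 10.65
ee_pos: [0.5422, -0.0779, -0.0275]
tcp_rot: [-1.571, 0.0, 1.433]
force: [-0.7, -0.2, -0.2]
grip_width: 0.0419
```

Gripped at 41.9 mm, as expected. A small lift first to check it holds.

>>> arm_command(
  plan=[
    {"x": 0,"y": -2,"z": 0,"rx": 0,"ry": 0,"rz": 0,"grip": 38},
    {"x": 0,"y": -5,"z": 0,"rx": 0,"ry": 0,"rz": 0,"grip": 38},
    {"x": 0,"y": -9,"z": 0,"rx": 0,"ry": 0,"rz": 0,"grip": 38},
    {"x": 0,"y": -14,"z": 0,"rx": 0,"ry": 0,"rz": 0,"grip": 38},
    {"x": 0,"y": -19,"z": 0,"rx": 0,"ry": 0,"rz": 0,"grip": 38},
    {"x": 0,"y": -23,"z": 0,"rx": 0,"ry": 0,"rz": 0,"grip": 38},
    {"x": 0,"y": -25,"z": 0,"rx": 0,"ry": 0,"rz": 0,"grip": 38},
    {"x": 0,"y": -25,"z": 0,"rx": 0,"ry": 0,"rz": 0,"grip": 38},
    {"x": 0,"y": -25,"z": 0,"rx": 0,"ry": 0,"rz": 0,"grip": 38},
    {"x": 0,"y": -25,"z": 0,"rx": 0,"ry": 0,"rz": 0,"grip": 38},
  ],
)

```text
time: 11.65
ee_pos: [0.542, -0.0778, -0.0028]
tcp_rot: [-1.57, -0.0, 1.433]
force: [0.4, -0.6, -0.8]
grip_width: 0.042
```

```bash
python3 - <<'E'
from h import *
c=snap('side','s9')
go(case(.0395,-.0015,.11),1.434)
cv2.imwrite('pics/s9c.png',cv2.resize(c['color'][190:310,230:360,::-1],None,fx=5,fy=5,interpolation=cv2.INTER_CUBIC))
E
```

```text
t 11.7 at [ 0.542  -0.0778 -0.0028] [-1.5701 -0.      1.433 ] F [ 0.1  0.2 -0.7] w 0.0418
shift mm [   0.2 -112.8   -0.5] rot [-0.0007 -0.001   0.    ]
```

View pics/s9c.png

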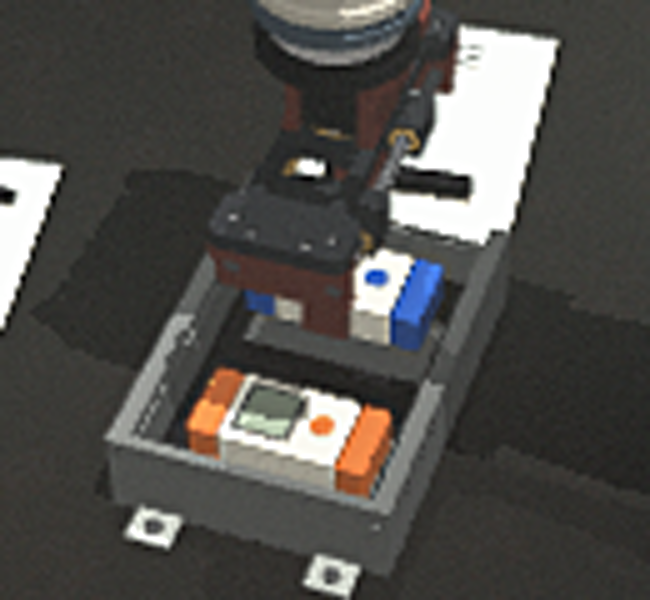

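Held level and clear of the pocket. Lifting.

>>> arm_command(
  plan=[
    {"x": 0,"y": -10,"z": 0,"rx": 0,"ry": 0,"rz": 0,"grip": 38},
    {"x": 0,"y": -25,"z": 0,"rx": 0,"ry": 0,"rz": 0,"grip": 38},
    {"x": 0,"y": -40,"z": 0,"rx": 0,"ry": 0,"rz": 0,"grip": 38},
    {"x": 0,"y": -55,"z": 0,"rx": 0,"ry": 0,"rz": 0,"grip": 38},
    {"x": 0,"y": -70,"z": 0,"rx": 0,"ry": 0,"rz": 0,"grip": 38},
    {"x": 0,"y": -85,"z": 0,"rx": 0,"ry": 0,"rz": 0,"grip": 38},
    {"x": 0,"y": -97,"z": 0,"rx": 0,"ry": 0,"rz": 0,"grip": 38},
    {"x": 0,"y": -106,"z": 0,"rx": 0,"ry": 0,"rz": 0,"grip": 38},
    {"x": 0,"y": -110,"z": 0,"rx": 0,"ry": 0,"rz": 0,"grip": 38},
    {"x": 0,"y": -110,"z": 0,"rx": 0,"ry": 0,"rz": 0,"grip": 38},
  ],
)

```text
time: 12.7
ee_pos: [0.5425, -0.0779, 0.108]
tcp_rot: [-1.571, -0.0, 1.433]
force: [0.6, -0.4, -1.0]
grip_width: 0.0422
```

```bash
python3 - <<'E'
from h import *
go([.499,.356,.11],1.704)
E
```

```text
t 12.7 at [ 0.5425 -0.0779  0.108 ] [-1.5714 -0.      1.433 ] F [ 0.6 -0.4 -1. ] w 0.0422
shift mm [423.8  -2.1 102.6] rot [ 6.00e-04 -2.71e-01 -1.00e-04]
```

>>> arm_command(
  plan=[
    {"x": 12,"y": 0,"z": 3,"rx": 0,"ry": -0.01,"rz": 0,"grip": 38},
    {"x": 34,"y": 0,"z": 8,"rx": 0,"ry": -0.02,"rz": 0,"grip": 38},
    {"x": 62,"y": 0,"z": 15,"rx": 0,"ry": -0.04,"rz": 0,"grip": 38},
    {"x": 92,"y": 0,"z": 22,"rx": 0,"ry": -0.06,"rz": 0,"grip": 38},
    {"x": 122,"y": 0,"z": 30,"rx": 0,"ry": -0.08,"rz": 0,"grip": 38},
    {"x": 152,"y": 0,"z": 37,"rx": 0,"ry": -0.1,"rz": 0,"grip": 38},
    {"x": 182,"y": 0,"z": 44,"rx": 0,"ry": -0.12,"rz": 0,"grip": 38},
    {"x": 212,"y": 0,"z": 51,"rx": 0,"ry": -0.14,"rz": 0,"grip": 38},
    {"x": 240,"y": 0,"z": 58,"rx": 0,"ry": -0.16,"rz": 0,"grip": 38},
    {"x": 264,"y": 0,"z": 64,"rx": 0,"ry": -0.18,"rz": 0,"grip": 38},
  ],
)

```text
time: 13.7
ee_pos: [0.5138, 0.1946, 0.1065]
tcp_rot: [-1.569, -0.0, 1.615]
force: [-0.2, 0.3, -0.9]
grip_width: 0.0422
```

```bash
python3 - <<'E'
from h import *
go([.499,.356,.11],1.704)
E
```

```text
t 13.7 at [0.5138 0.1946 0.1065] [-1.5690e+00 -1.0000e-04  1.6154e+00] F [-0.2  0.3 -0.9] w 0.0422
shift mm [161.9  -3.5   7.6] rot [-0.0018 -0.0886  0.0002]
```

>>> arm_command(
  plan=[
    {"x": 24,"y": -1,"z": 1,"rx": 0,"ry": -0.02,"rz": 0,"grip": 38},
    {"x": 48,"y": -2,"z": 2,"rx": 0,"ry": -0.04,"rz": 0,"grip": 38},
    {"x": 72,"y": -2,"z": 3,"rx": 0,"ry": -0.06,"rz": 0,"grip": 38},
    {"x": 96,"y": -2,"z": 5,"rx": 0,"ry": -0.088,"rz": 0,"grip": 38},
    {"x": 118,"y": -2,"z": 6,"rx": 0,"ry": -0.088,"rz": 0,"grip": 38},
    {"x": 136,"y": -2,"z": 7,"rx": 0,"ry": -0.088,"rz": 0,"grip": 38},
    {"x": 150,"y": -2,"z": 8,"rx": 0,"ry": -0.088,"rz": 0,"grip": 38},
    {"x": 158,"y": -2,"z": 8,"rx": 0,"ry": -0.088,"rz": 0,"grip": 38},
    {"x": 161,"y": -2,"z": 8,"rx": 0,"ry": -0.088,"rz": 0,"grip": 38},
    {"x": 161,"y": -2,"z": 8,"rx": 0,"ry": -0.088,"rz": 0,"grip": 38},
  ],
)

```text
time: 14.7
ee_pos: [0.5004, 0.3528, 0.1094]
tcp_rot: [-1.571, 0.0, 1.701]
force: [1.0, -1.3, -0.3]
grip_width: 0.0421
```

```bash
python3 - <<'E'
from h import *
c=snap('side','s10'); t=snap('top','t10')
go([.499,.356,-.0275],1.704)
a=cv2.resize(c['color'][260:480,160:380,::-1],None,fx=2,fy=2); b=cv2.resize(t['color'][140:300,80:240,::-1],(440,440))
cv2.imwrite('pics/m10.png',cv2.resize(np.hstack([a,b]),(800,400)))
E
```

```text
t 14.8 at [0.5006 0.3523 0.1096] [-1.5709e+00  3.0000e-04  1.7002e+00] F [ 0.5  0.2 -0. ] w 0.0418
shift mm [  3.9 137.1   1.1] rot [ 0.0001 -0.0038 -0.0003]
```

View pics/m10.png

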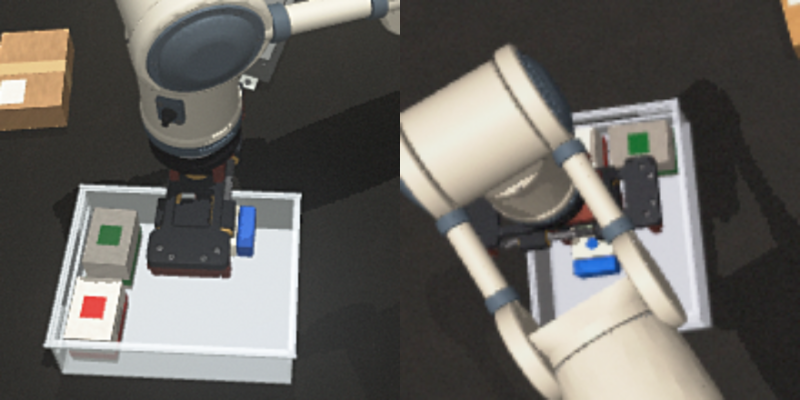

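```bash
python3 - <<'E'
from h import *
c=load('s2'); W=cloud(c)
for u in(313,314,315,316,243,245): print(u,[(v,W[v,u].round(3).tolist()) for v in range(222,246,3)])
c=load('s10'); W=cloud(c); 
m=(W[...,2]<.26)&(W[...,2]>.1)&(abs(W[...,0]-.5)<.13)&(abs(W[...,1]-.355)<.13)
P=W[m]; t=np.c_[(P[:,:2]-[.5006,.3523])@np.array([np.cos(.134),np.sin(.134)]),(P[:,:2]-[.5006,.3523])@np.array([-np.sin(.134),np.cos(.134)]),P[:,2]]
for lo in np.arange(.1,.26,.01):
    k=(t[:,2]>=lo)&(t[:,2]<lo+.01)
    if k.sum()>3: print(lo.round(2),k.sum(),np.percentile(t[k],[2,98],axis=0).round(3).tolist())
E
```

```text
313 [(222, [0.488, 0.029, 0.237]), (225, [0.486, 0.04, 0.24]), (228, [0.485, 0.049, 0.24]), (231, [0.484, 0.053, 0.236]), (234, [0.484, 0.053, 0.227]), (237, [0.484, 0.052, 0.217]), (240, [0.484, 0.054, 0.21]), (243, [0.484, 0.051, 0.199])]
314 [(222, [0.486, 0.031, 0.239]), (225, [0.485, 0.037, 0.237]), (228, [0.484, 0.044, 0.235]), (231, [0.482, 0.055, 0.238]), (234, [0.482, 0.052, 0.226]), (237, [0.482, 0.053, 0.219]), (240, [0.482, 0.053, 0.21]), (243, [0.482, 0.052, 0.2])]
315 [(222, [0.484, 0.029, 0.237]), (225, [0.483, 0.038, 0.238]), (228, [0.481, 0.049, 0.24]), (231, [0.48, 0.055, 0.238]), (234, [0.48, 0.055, 0.23]), (237, [0.48, 0.053, 0.219]), (240, [0.481, 0.046, 0.203]), (243, [0.504, -0.096, 0.041])]
316 [(222, [0.482, 0.03, 0.239]), (225, [0.481, 0.036, 0.237]), (228, [0.479, 0.047, 0.239]), (231, [0.478, 0.054, 0.237]), (234, [0.478, 0.053, 0.227]), (237, [0.478, 0.055, 0.221]), (240, [0.48, 0.04, 0.197]), (243, [0.502, -0.098, 0.04])]
243 [(222, [0.638, 0.032, 0.214]), (225, [0.638, 0.032, 0.205]), (228, [0.711, -0.155, 0.001]), (231, [0.708, -0.144, 0.0]), (234, [0.706, -0.135, -0.002]), (237, [0.702, -0.121, 0.002]), (240, [0.7, -0.114, -0.002]), (243, [0.697, -0.104, -0.002])]
245 [(222, [0.634, 0.03, 0.213]), (225, [0.635, 0.03, 0.203]), (228, [0.707, -0.158, -0.002]), (231, [0.703, -0.145, 0.0]), (234, [0.7, -0.135, -0.001]), (237, [0.698, -0.126, -0.003]), (240, [0.695, -0.114, -0.001]), (243, [0.691, -0.103, -0.0])]
0.14 24 [[-0.046, -0.002, 0.144], [-0.025, 0.023, 0.149]]
0.15 41 [[-0.046, -0.006, 0.15], [-0.025, 0.024, 0.16]]
0.16 255 [[-0.045, -0.017, 0.161], [-0.026, 0.023, 0.166]]
0.17 25 [[-0.004, -0.022, 0.171], [0.011, -0.018, 0.179]]
0.22 45 [[-0.031, 0.026, 0.225], [0.032, 0.083, 0.23]]
0.23 120 [[-0.033, -0.071, 0.23], [0.03, 0.083, 0.24]]
0.24 473 [[-0.032, -0.028, 0.241], [0.032, 0.082, 0.25]]
0.25 332 [[-0.032, -0.021, 0.25], [0.033, 0.09, 0.26]]
```

>>> arm_command(
  plan=[
    {"x": 2,"y": 12,"z": 1,"rx": 0,"ry": -0.004,"rz": 0,"grip": 38},
    {"x": 4,"y": 30,"z": 1,"rx": 0,"ry": -0.004,"rz": 0,"grip": 38},
    {"x": 4,"y": 50,"z": 1,"rx": 0,"ry": -0.004,"rz": 0,"grip": 38},
    {"x": 4,"y": 70,"z": 1,"rx": 0,"ry": -0.004,"rz": 0,"grip": 38},
    {"x": 4,"y": 88,"z": 1,"rx": 0,"ry": -0.004,"rz": 0,"grip": 38},
    {"x": 4,"y": 102,"z": 1,"rx": 0,"ry": -0.004,"rz": 0,"grip": 38},
    {"x": 4,"y": 113,"z": 1,"rx": 0,"ry": -0.004,"rz": 0,"grip": 38},
    {"x": 4,"y": 120,"z": 1,"rx": 0,"ry": -0.004,"rz": 0,"grip": 38},
    {"x": 4,"y": 125,"z": 1,"rx": 0,"ry": -0.004,"rz": 0,"grip": 38},
    {"x": 4,"y": 128,"z": 1,"rx": 0,"ry": -0.004,"rz": 0,"grip": 38},
  ],
)

```text
time: 15.8
ee_pos: [0.499, 0.3569, -0.0184]
tcp_rot: [-1.571, -0.0, 1.705]
force: [1.1, -0.3, -1.1]
grip_width: 0.0418
```

```bash
python3 - <<'E'
from h import *
c=snap('side','s11')
go([.499,.356,-.0275],1.704)
cv2.imwrite('pics/s11c.png',cv2.resize(c['color'][320:480,170:350,::-1],None,fx=3.7,fy=3.7,interpolation=cv2.INTER_CUBIC))
E
```

```text
t 15.85 at [ 0.4989  0.3568 -0.0188] [-1.5708 -0.      1.705 ] F [ 0.1  0.5 -1.4] w 0.0417
shift mm [-0.8  8.7 -0. ] rot [0.    0.001 0.   ]
```

View pics/s11c.png

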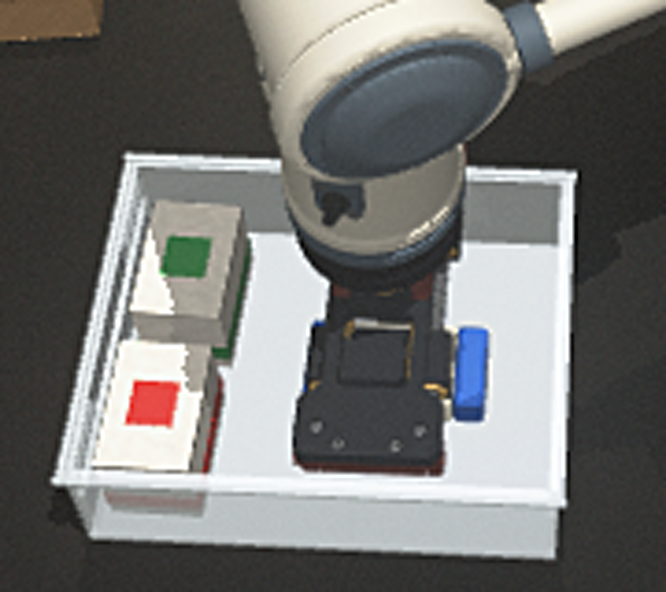

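Well clear of cartons and walls. Lowering the last 8 mm slowly, about 1 mm short of nominal contact.

>>> arm_command(
  plan=[
    {"x": 0,"y": 1,"z": 0,"rx": 0,"ry": 0,"rz": 0,"grip": 38},
    {"x": 0,"y": 2,"z": 0,"rx": 0,"ry": 0,"rz": 0,"grip": 38},
    {"x": 0,"y": 3,"z": 0,"rx": 0,"ry": 0,"rz": 0,"grip": 38},
    {"x": 0,"y": 4,"z": 0,"rx": 0,"ry": 0,"rz": 0,"grip": 38},
    {"x": 0,"y": 5,"z": 0,"rx": 0,"ry": 0,"rz": 0,"grip": 38},
    {"x": 0,"y": 6,"z": 0,"rx": 0,"ry": 0,"rz": 0,"grip": 38},
    {"x": 0,"y": 7,"z": 0,"rx": 0,"ry": 0,"rz": 0,"grip": 38},
    {"x": 0,"y": 7.5,"z": 0,"rx": 0,"ry": 0,"rz": 0,"grip": 38},
    {"x": 0,"y": 8,"z": 0,"rx": 0,"ry": 0,"rz": 0,"grip": 38},
    {"x": 0,"y": 8,"z": 0,"rx": 0,"ry": 0,"rz": 0,"grip": 38},
  ],
)

```text
time: 16.85
ee_pos: [0.4988, 0.3568, -0.0265]
tcp_rot: [-1.571, 0.0, 1.705]
force: [0.7, -1.1, -0.8]
grip_width: 0.0415
```

```bash
python3 - <<'E'
from h import *
c=snap('side','s12'); W=cloud(c); go([.499,.356,-.0275],1.704)
v,u=np.where((c['color'][...,2].astype(int)-c['color'][...,0]>80)&(np.abs(W[...,1]-.36)<.1)&(np.abs(W[...,0]-.5)<.12)); P=W[v,u]
print(len(P),np.percentile(P[:,2],[2,50,90,98]),P.mean(0))
E
```

```text
t 16.9 at [ 0.4988  0.3568 -0.0265] [-1.5707  0.      1.705 ] F [ 0.5  0.4 -0.2] w 0.0419
shift mm [-0.8  1.  -0.1] rot [-0.0001  0.001  -0.    ]
166 [0.02448949 0.0279363  0.03011094 0.03126489] [0.46260321 0.35415201 0.02800635]
```

>>> arm_command(
  plan=[
    {"x": 0,"y": 0.5,"z": 0,"rx": 0,"ry": 0,"rz": 0,"grip": 38},
    {"x": 0,"y": 1,"z": 0,"rx": 0,"ry": 0,"rz": 0,"grip": 38},
    {"x": 0,"y": 1,"z": 0,"rx": 0,"ry": 0,"rz": 0,"grip": 38},
    {"x": 0,"y": 1,"z": 0,"rx": 0,"ry": 0,"rz": 0,"grip": 41},
    {"x": 0,"y": 1,"z": 0,"rx": 0,"ry": 0,"rz": 0,"grip": 44},
    {"x": 0,"y": 1,"z": 0,"rx": 0,"ry": 0,"rz": 0,"grip": 48},
    {"x": 0,"y": 1,"z": 0,"rx": 0,"ry": 0,"rz": 0,"grip": 54},
    {"x": 0,"y": 1,"z": 0,"rx": 0,"ry": 0,"rz": 0,"grip": 60},
    {"x": 0,"y": 1,"z": 0,"rx": 0,"ry": 0,"rz": 0,"grip": 60},
    {"x": 0,"y": 1,"z": 0,"rx": 0,"ry": 0,"rz": 0,"grip": 60},
  ],
)

```text
time: 17.9
ee_pos: [0.4988, 0.3568, -0.0274]
tcp_rot: [-1.571, -0.0, 1.705]
force: [0.6, -0.1, 0.2]
grip_width: 0.0601
```

>>> arm_command(
  plan=[
    {"x": 0,"y": -4,"z": 0,"rx": 0,"ry": 0,"rz": 0,"grip": 60},
    {"x": 0,"y": -12,"z": 0,"rx": 0,"ry": 0,"rz": 0,"grip": 60},
    {"x": 0,"y": -25,"z": 0,"rx": 0,"ry": 0,"rz": 0,"grip": 60},
    {"x": 0,"y": -45,"z": 0,"rx": 0,"ry": 0,"rz": 0,"grip": 60},
    {"x": 0,"y": -70,"z": 0,"rx": 0,"ry": 0,"rz": 0,"grip": 60},
    {"x": 0,"y": -95,"z": 0,"rx": 0,"ry": 0,"rz": 0,"grip": 60},
    {"x": 0,"y": -120,"z": 0,"rx": 0,"ry": 0,"rz": 0,"grip": 60},
    {"x": 0,"y": -140,"z": 0,"rx": 0,"ry": 0,"rz": 0,"grip": 60},
    {"x": 0,"y": -150,"z": 0,"rx": 0,"ry": 0,"rz": 0,"grip": 60},
    {"x": 0,"y": -150,"z": 0,"rx": 0,"ry": 0,"rz": 0,"grip": 60},
  ],
)

```text
time: 18.9
ee_pos: [0.4997, 0.3574, 0.1254]
tcp_rot: [-1.575, -0.002, 1.705]
force: [-1.4, 0.6, 0.0]
grip_width: 0.0602
```

>>> arm_command(
  plan=[
    {"x": -15,"y": -10,"z": 0,"rx": 0,"ry": 0,"rz": 0,"grip": 60},
    {"x": -40,"y": -20,"z": 0,"rx": 0,"ry": 0,"rz": 0,"grip": 60},
    {"x": -70,"y": -30,"z": 0,"rx": 0,"ry": 0,"rz": 0,"grip": 60},
    {"x": -100,"y": -30,"z": 0,"rx": 0,"ry": 0,"rz": 0,"grip": 60},
    {"x": -130,"y": -30,"z": 0,"rx": 0,"ry": 0,"rz": 0,"grip": 60},
    {"x": -160,"y": -30,"z": 0,"rx": 0,"ry": 0,"rz": 0,"grip": 60},
    {"x": -185,"y": -30,"z": 0,"rx": 0,"ry": 0,"rz": 0,"grip": 60},
    {"x": -205,"y": -30,"z": 0,"rx": 0,"ry": 0,"rz": 0,"grip": 60},
    {"x": -210,"y": -30,"z": 0,"rx": 0,"ry": 0,"rz": 0,"grip": 60},
    {"x": -210,"y": -30,"z": 0,"rx": 0,"ry": 0,"rz": 0,"grip": 60},
  ],
)

```text
time: 19.9
ee_pos: [0.5266, 0.1477, 0.1519]
tcp_rot: [-1.57, -0.0, 1.703]
force: [-0.4, -0.8, 0.5]
grip_width: 0.0603
```

```bash
python3 - <<'E'
from h import *
c=snap('side','s13'); t=snap('top','t13'); go([.499,.356,.1],1.704)
cv2.imwrite('pics/s13c.png',cv2.resize(c['color'][180:480,160:400,::-1],None,fx=2,fy=2))
W=cloud(t)
for x in list(range(356,425,6)): print(x,[W[v,x][2].round(3) for v in(212,228,245)])
W=cloud(c); k=c['color'].astype(int)
v,u=np.where((k[...,2]-k[...,0]>80)&(np.abs(W[...,1]-.36)<.1)&(np.abs(W[...,0]-.5)<.12)); P=W[v,u]
for m in(P[:,0]<.5,P[:,0]>.5):
    Q=P[m]; Q=Q[Q[:,2]>.025]; print(len(Q),Q.mean(0),Q[:,2].std())
print(np.median(W[410:430,270:280,2]))
E
```

```text
t 20.0 at [0.5266 0.1491 0.1522] [-1.5700e+00 -3.0000e-04  1.7051e+00] F [-0.5  0.5  0.1] w 0.0601
shift mm [208.8  52.2  -0.4] rot [-0.0008  0.0011  0.0003]
356 [np.float64(0.0), np.float64(0.006), np.float64(0.005)]
362 [np.float64(0.005), np.float64(0.004), np.float64(0.013)]
368 [np.float64(0.002), np.float64(0.008), np.float64(0.006)]
374 [np.float64(0.003), np.float64(0.009), np.float64(0.001)]
380 [np.float64(0.003), np.float64(0.01), np.float64(0.007)]
386 [np.float64(0.008), np.float64(-0.001), np.float64(0.001)]
392 [np.float64(0.002), np.float64(0.01), np.float64(0.001)]
398 [np.float64(0.006), np.float64(0.003), np.float64(0.004)]
404 [np.float64(0.014), np.float64(0.008), np.float64(0.007)]
410 [np.float64(0.01), np.float64(-0.001), np.float64(0.004)]
416 [np.float64(0.007), np.float64(-0.001), np.float64(0.008)]
422 [np.float64(0.0), np.float64(-0.002), np.float64(-0.005)]
177 [0.46467265 0.35422224 0.02745926] 0.0014138178052325373
136 [0.53667211 0.36402477 0.02742272] 0.0015200546784582536
nan
```

View pics/s13c.png

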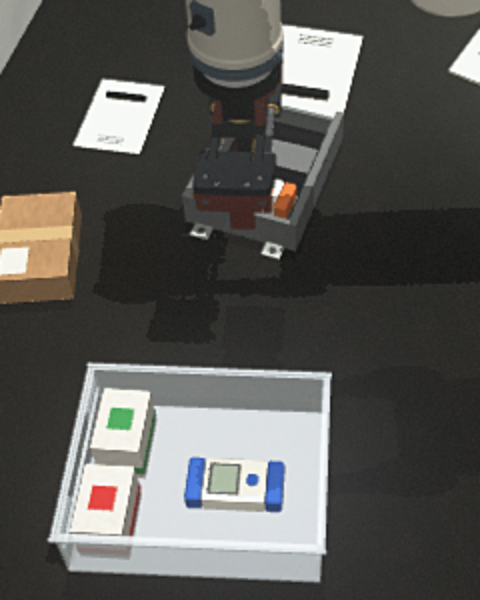

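View pics/t13.png

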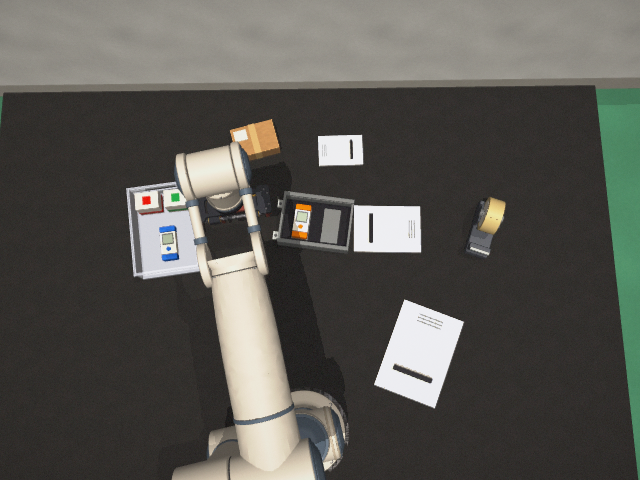

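The logger lies display up in the tote, with both caps at 27.5 mm. The lid lies free at (388,229) beside the case. One plane fit on the lid, then hand in.

```bash
python3 - <<'E'
from h import *
t=load('t13'); W=cloud(t); m=np.zeros((480,640),bool); m[210:248,376:418]=1; m&=(t['color'].min(-1)>190)
P=W[m]; A=np.c_[P[:,:2]-P[:,:2].mean(0),np.ones(len(P))]; k=np.linalg.lstsq(A,P[:,2],rcond=None)[0]; print(len(P),k)
bot.sign_off()
E
```

```text
** On entry to DLASCL parameter number  4 had an illegal value
 ** On entry to DLASCL parameter number  4 had an illegal valueTraceback (most recent call last):
  File "<stdin>", line 3, in <module>
    x, resids, rank, s = _umath_linalg.lstsq(a, b, rcond,
                         ~~~~~~~~~~~~~~~~~~~^^^^^^^^^^^^^
                                             signature=signature)
                                             ^^^^^^^^^^^^^^^^^^^^
    raise LinAlgError("SVD did not converge in Linear Least Squares")
numpy.linalg.LinAlgError: SVD did not converge in Linear Least Squares
```

```bash
python3 - <<'E'
from h import *
t=load('t13'); W=cloud(t); m=np.zeros((480,640),bool); m[210:248,358:418]=1; m&=(t['color'].min(-1)>190)&np.isfinite(W[...,2])
P=W[m]; A=np.c_[P[:,:2]-P[:,:2].mean(0),np.ones(len(P))]; k=np.linalg.lstsq(A,P[:,2],rcond=None)[0]; print(len(P),k)
if abs(k[:2]).max()<.03 and k[2]<.009: bot.sign_off(); print('handed in')
E
```

```text
2121 [-0.00045341  0.00257421  0.00475214]
the job is handed in; nothing more can be done
handed in
```

The lid is off the case and flat on the bench. The blue logger is in the tote, display up and released. I handed the job in at about 20 s; no verdict is reported.

I pushed the lid out by its ridge with two parted fingertips. I then gripped the blue logger (it measured 42 mm across), lifted it out and set it down beside the cartons.

**Last checks:**
- **Lid:** a plane fit puts its top 4.8 mm above the bench with a slope under 0.003 rad, so it lies flat and right way up.
- **Blue logger:** both end caps read 27.5 mm high against a nominal 28, so it sits level on the tote floor. The gripper is well clear of it.
- **Everything else:** the orange logger, cartons, parcel and tape dispenser look unmoved in the last pictures. I judged that by eye only.

**Disagreement:** the reported tool tip lies about 37 mm below the fingertips seen in the depth images. The arm confirmed this by going lower than the lid would allow without touching it, so I worked with that offset throughout. Separately, the tote's outline matched the images only to about 5 mm, which was enough for the free space there.

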